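# Level a sample shelf with spacer plates and line up the tins

### The job

Stack a choice of the spacer plates on the frame's pad so that the pile comes to the height of the ledge, and lay the shelf across, one end on the ledge and the other on the pile, lengthwise over the middle of the frame and level to within one degree. Only then stand all the sample tins on the shelf, lids up, in one straight row along its middle, each within 25 mm of the next. Leave everything standing by itself and do not disturb the jar, the beaker or the spatula.

Things in the scene. Friction and masses are not known exactly. Their poses are not given: they have to be found in the camera images.
- rig: Fixed levelling frame: grey base plate 70 x 360 x 8 mm, long side along its y, lying on the bench. Origin on the bench under the middle of the shelf's place; base plate runs from y = -155 to +205 mm. At y = -120 mm a bare metal pad 66 x 56 mm (56 along y), its top 14 mm above the bench, for the pile of spacer plates. At y = +180 mm an upright post, 16 mm thick, top 95 mm above the bench. z up.
- pad (a point): Centre of the top of the pad on the frame: the pile of spacer plates stands here. Axes as the frame's.
- ledge_top (a point): Centre of the top of the dark steel ledge (flat, 60 mm along the frame's x, 40 mm along its y) clamped to the post, 120 mm along +y from the frame's origin. It does not move. Its height differs from start to start: 40 to 55 mm above the pad's top.
- ledge: The same ledge with its clamp; origin at the centre of the ledge's underside, 8 mm below its top; arm and clamp towards +y end flush with the ledge's top.
- board: Loose shelf, a shallow grey plastic tray 70 x 290 mm (290 along its y), 250 g: floor 8 mm thick, a lip 2 mm thick all round, 20 mm high over all, 66 x 286 mm inside. Origin at the centre of its underside, z up; tins stand 8 mm above it. Starts on the bench before the frame. Its place: over the frame's origin, along its y, one end on the ledge, one on the pile.
- tin_mat: Fixed flat steel sheet 180 x 180 x 4 mm on which the tins start, to the robot's left or right. Origin at the centre of its underside.
- plate_mat: Fixed flat rubber mat 170 x 170 x 4 mm on which the spacer plates start, on the other side. Origin at the centre of its underside.
- plate6: Loose aluminium spacer plate 50 x 40 mm (50 along its x), 6 mm thick. Origin at the centre of its underside, z up.
- plate12: Loose aluminium spacer plate 50 x 40 mm (50 along its x), 12 mm thick. Origin at the centre of its underside, z up. May be absent.
- plate20: Loose aluminium spacer plate 50 x 40 mm (50 along its x), 20 mm thick. Origin at the centre of its underside, z up. May be absent.
- plate26: Loose aluminium spacer plate 50 x 40 mm (50 along its x), 26 mm thick. Origin at the centre of its underside, z up. May be absent.
- plate34: Loose aluminium spacer plate 50 x 40 mm (50 along its x), 34 mm thick. Origin at the centre of its underside, z up. May be absent.
- tin1: Loose closed metal sample tin with its lid on, 48 mm diameter, 36 mm high, 60 to 130 g. Origin at the centre of its underside, z up through the lid. May be absent.
- tin2: Loose closed metal sample tin with its lid on, 48 mm diameter, 36 mm high, 60 to 130 g. Origin at the centre of its underside, z up through the lid. May be absent.
- tin3: Loose closed metal sample tin with its lid on, 48 mm diameter, 36 mm high, 60 to 130 g. Origin at the centre of its underside, z up through the lid. May be absent.
- tin4: Loose closed metal sample tin with its lid on, 48 mm diameter, 36 mm high, 60 to 130 g. Origin at the centre of its underside, z up through the lid. May be absent.
- tin5: Loose closed metal sample tin with its lid on, 48 mm diameter, 36 mm high, 60 to 130 g. Origin at the centre of its underside, z up through the lid. May be absent.
- reagent: Bystander: loose white jar with screw cap, 56 mm diameter, 100 mm high, beyond the frame. Origin at the centre of its underside.
- beaker: Bystander: loose empty glass beaker, 60 mm diameter, 80 mm high, beyond the frame. Origin at the centre of its underside.
- spatula: Bystander: loose spatula 170 mm long, lying on the bench on the robot's right. Length along its x, handle to -x.

How it is judged:
By the outcome, as a careful person would: the job done as asked, in the order asked, and still so for the second after the job is handed in, with the robot touching nothing.
Of tin1, tin2, tin3, tin4, tin5 only 4 to 5 are there at a start; the rules pass over those that are not, and their reading is None.
Of plate12, plate20, plate26, plate34 only 3 to 4 are there at a start; the rules pass over those that are not, and their reading is None.
At some moment in a run one of tin1, tin2, tin3, tin4, tin5 may be knocked a few centimetres aside while the robot is not near it.
Once in a run the grip may slacken for a moment while it holds something.
It also fails if it takes over 208 s, if anything falls off the work surface, if the arm or the gripper's body presses on something with over 40 N, if the wrist force passes 120 N, or if a joint passes its speed limit or range.

### The arm

A 6-joint arm with a two-finger parallel gripper is mounted at the origin on the work surface. World frame = base frame: x ahead of the robot, y to its left, z up, the work surface at z = 0. Lengths are in m, angles in degrees, forces in N, time in s.
With the tool pointing down it reaches from about 0.3 to 0.75 m from the base axis. Payload 8.5 kg.
Tool frame: the origin (TCP) lies at the very end of the fingers, on their centre line; the grasp point (between the pads) lies 19 mm behind it; z points along the fingers, y is the line along which they close (so a half turn about z gives the same grasp; the last joint's range is limited). The gripper opens to 85 mm and grips with 20 to 120 N. Pads are 22 mm wide; open, the fingers measure 114 mm over their backs; the gripper's body (76 mm by 85 mm) begins 54 mm behind the grasp point. The pads swing forward as they close: fully open they stand 13 mm farther back than shut.
Start: joints at [59.914, 21.807, 74.336, -0, 83.858, -12.336], TCP at [0.168, 0.524, 0.231] pointing down, gripper open.
Joint ranges: [-178.18, 178.18], [-50.72, 133.34], [12.68, 142.11], [-81.47, 261.47], [9.98, 163.14], [-165.26, 165.26]. Speed limits (degrees/s): [136.94, 136.94, 180, 180, 180, 180].

### API

Orientations are given as a 3x3 rotation matrix whose columns are the frame's x, y, z axes.
In Python, from rig import env gives the robot as it stands.
- The arm moves only by the tool move_arm, never from a script. Its argument "plan" is a list of rows, each a list of 7 numbers: the turn, a rotation vector about the tool's x, y, z in degrees, then the shift along the tool's x, y, z in cm, then the gripper command: -1 is shut, 1 is fully open, values between are in proportion. In form: [[ax, ay, az, tx, ty, tz, jaw], ...]. A call has 1 to 5 rows; each row is the pose to reach, as a shift and turn from the pose commanded when the call began, along the tool's axes at that moment; what a row does not reach only later rows make up. A row lasts 1/10 s, in which the tool goes at most 50 mm and 8.59 degrees, less where a joint would pass 70% of its speed; a pose out of reach is approached as far as the arm can. A call with a gripper value outside its range is refused whole. The fingers move at their own pace and stop on an object; "squeeze" is the grip in N (left out, the last holds). Time passes only in rows, so rows that repeat a pose let the fingers close. It gives the time, the measured TCP pose, the force, the opening and the grip force at its end, in the units of the state.
- env.observe(): the state, without advancing time (a new reading comes with each control period).
- env.get_image(name): name is "side" or "top"; returns a dict with "color" (400x640x3 uint8, red, green, blue), "fov_y" (degrees; the focal length in pixels is half the picture's height over the tangent of half this angle, whatever the lens; pixels are square), "cx", "cy" (the principal point, pixels), "R" (3x3) and "t" (3): a world point X has camera coordinates R X + t. Camera axes: x right, y down, z forward; pixel columns grow to the right and rows downward; lengths in m; the calibration is good to about 2 mm. A picture is of the moment at which its call begins. There is no depth.
- env.close_job(): hands the job in; it is judged then, once.
Trained networks look in a picture, given as the dict that the camera call returned (one of the last four; its "shot" number tells which), for a name from the list of things; names that differ only in an ending like _2 or _b are one class to them, and where a whole thing is asked for, a point or a joint stands for the part that bears it (a point fixed in the world has none). Each returns a list of dicts, best first, with "conf" (0 to 1); they miss things now and then, are a little off and sometimes report something else, mostly with a low value. They report only what shows in the picture. A call takes as long as a camera call.
- env.outline_of(target, picture): "mask" (400x640 bool, what is visible of it) and "bbox" ([centre column, centre row, width, height] in pixels, round what is visible of it).
- env.tip_of(target, picture): "pixel" ([column, row] in pixels: a listed point, or the origin of a listed thing).
The state is a dict: "time_s": time; "q": joint angles; "qvel": joint speeds; "joint_efforts": joint torques, N m; "position": TCP position; "tool_rot": TCP orientation; "ft_force": force on the tool from outside, world axes, zero at the start; "wrist_torque": the same for the moment, N m; "grip_width": finger opening in m; "gripper_force": force on a finger pad.
Only numpy, scipy, OpenCV 4.12 (cv2) and the standard library are available. Lean on these libraries where they do the work, as an engineer would, in place of code of your own. Each camera call takes 0.05 s, during which the arm holds its last target. There are 200 camera calls.

## Working session

There is one attempt and no reset: what is moved stays moved. The work goes in short steps, Python scripts to look and compute and a tool call to move; the robot and the scene stay as the last step left them, time stands still between calls to the robot, and variables do not carry over. Pictures are saved under pics/ and viewed, at most 14 in all, crops included, and the job is handed in when it is done.

Besides the shell and the picture viewer there is one more tool, called as name([rows], argument=value, ...), one row to a line, values as JSON. move_arm: Moves the arm, as the interface text tells. Its arguments: {"type":"object","properties":{"plan":{"type":"array"},"squeeze":{"type":"number"}},"required":["plan"]}

```bash
ls; mkdir -p pics
python3 - <<'E'
from rig import env
import cv2
s=env.observe();print(s['time_s'],s['position'],s['tool_rot'],s['grip_width'])
for n in('side','top'):
    p=env.get_image(n);cv2.imwrite(f'pics/{n}0.png',p['color'][:,:,::-1]);print(n,p['fov_y'],p['cx'],p['cy'],p['R'],p['t'])
E
```

```text
pics
0.0 [0.16752546 0.52355701 0.23072323] [[-9.52395762e-01  3.04863531e-01 -7.34247998e-04]
 [ 3.04864253e-01  9.52394978e-01 -1.26206905e-03]
 [ 3.14535279e-04 -1.42583518e-03 -9.99998934e-01]] 0.08545131088925288
side 53.137452624482755 325.3956951137373 204.1491012510186 [[ 0.93981364 -0.34167774  0.00257807]
 [-0.24593163 -0.68165533 -0.6891035 ]
 [ 0.23720869  0.64699484 -0.72465834]] [-0.53751367  0.18505672  1.17764564]
top 57.10350292732896 328.19025937996963 202.16449037802587 [[ 0.0163409  -0.9998286   0.00870298]
 [-0.99464256 -0.0171435  -0.10194251]
 [ 0.10207424 -0.00699052 -0.99475222]] [-0.06311695  0.59315221  1.00606683]
```

View pics/top0.png

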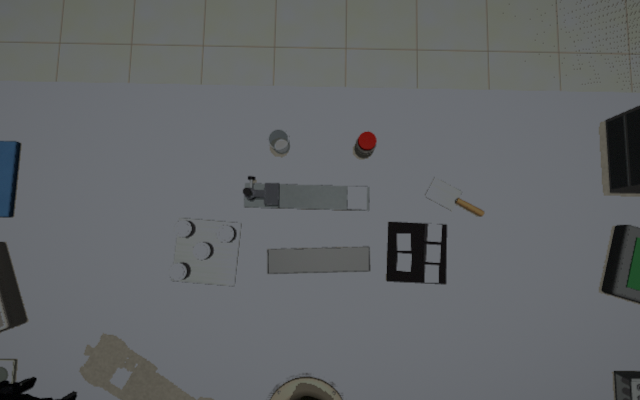

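View pics/side0.png

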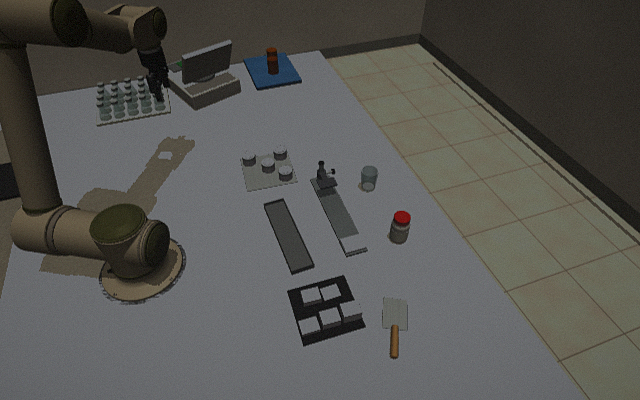

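```bash
cat > h.py <<'E'
import numpy as np, cv2
from rig import env
def K(p):
    f=p['color'].shape[0]/2/np.tan(np.radians(p['fov_y']/2)); return f
def ray(p,px):
    R=np.array(p['R']);t=np.array(p['t']);f=K(p)
    d=R.T@np.array([(px[0]-p['cx'])/f,(px[1]-p['cy'])/f,1]); return -R.T@t,d
def atz(p,px,z):
    c,d=ray(p,px); return c+d*(z-c[2])/d[2]
def tri(p1,a,p2,b):
    c1,d1=ray(p1,a);c2,d2=ray(p2,b)
    s=np.linalg.lstsq(np.array([d1,-d2]).T,c2-c1,rcond=None)[0]
    A,B=c1+d1*s[0],c2+d2*s[1]; return (A+B)/2,np.linalg.norm(A-B)
def proj(p,X):
    x=np.array(p['R'])@X+np.array(p['t']);f=K(p);return np.array([f*x[0]/x[2]+p['cx'],f*x[1]/x[2]+p['cy']])
E
python3 - <<'E'
from h import *
np.set_printoptions(precision=4,suppress=True)
T=env.get_image('top');S=env.get_image('side');
print(T['color'].shape)
def best(f,n,p):
    return f(n,p)[:7]
for n in ['rig','pad','ledge_top','board','tin_mat','plate_mat','reagent','beaker']:
    a=best(env.tip_of,n,T);b=best(env.tip_of,n,S)
    print(n,[(np.round(x['pixel'],1),round(x['conf'],2)) for x in a[:2]],[(np.round(x['pixel'],1),round(x['conf'],2)) for x in b[:2]],end=' ')
    if a and b: print(*tri(T,a[0]['pixel'],S,b[0]['pixel']))
for n in ['plate6','plate12','plate20','plate26','plate34','tin1','tin2','tin3','tin4','tin5','spatula']:
    for p in(T,S):
        print(n,p is T,[(np.round(x['pixel'],1),round(x['conf'],2),np.round(atz(p,x['pixel'],.004),3)[:2]) for x in env.tip_of(n,p)[:5]])
c=cv2.resize(T['color'][160:300,160:480],None,fx=2.5,fy=2.5,interpolation=cv2.INTER_CUBIC)
cv2.imwrite('pics/t1.png',cv2.convertScaleAbs(c,alpha=1.5)[:,:,::-1])
c=cv2.resize(S['color'][140:350,230:430],None,fx=2.8,fy=2.8,interpolation=cv2.INTER_CUBIC)
cv2.imwrite('pics/s1.png',cv2.convertScaleAbs(c,alpha=1.5)[:,:,::-1])
E
```

```text
(400, 640, 3)
rig [(array([312.8, 196.1]), 0.92)] [(array([338.4, 213.8]), 0.74), (array([353.7, 314.4]), 0.46)] [ 0.6133 -0.0089  0.0126] 0.0011744754061980282
pad [(array([358.2, 200.1]), 0.93)] [(array([352. , 238.5]), 0.65)] [ 0.6035 -0.138   0.0391] 0.006254617124285465
ledge_top [(array([271.9, 195.1]), 0.64)] [(array([327.4, 183.9]), 0.83)] [0.6127 0.1026 0.0475] 0.006835955004960745
board [(array([318.9, 256. ]), 0.91), (array([187.4, 227.5]), 0.23)] [(array([288.2, 236.7]), 0.89), (array([312.4, 300.4]), 0.64)] [ 0.4389 -0.0284 -0.0099] 0.005607327008163521
tin_mat [(array([205. , 251.4]), 0.94)] [(array([269.2, 169. ]), 0.74)] [0.454  0.2935 0.0042] 0.008386789768338551
plate_mat [(array([414.8, 249.2]), 0.77), (array([279.4, 147.4]), 0.25)] [(array([324.3, 310.5]), 0.55), (array([393.3, 328.5]), 0.44)] [ 0.4615 -0.3072 -0.0163] 0.008225349926114699
reagent [(array([361.5, 147.6]), 0.75)] [(array([398.3, 235.8]), 0.64), (array([368.7, 184.4]), 0.36)] [ 0.7617 -0.1493 -0.0008] 0.0014433650504173195
beaker [(array([278.5, 145. ]), 0.94), (array([360.4, 200.2]), 0.68)] [(array
[... 4509 characters left out ...]
array([251.1, 164.4]), 0.54, array([0.401, 0.34 ])), (array([286. , 175.6]), 0.5, array([0.506, 0.236]))]
tin5 True [(array([225.7, 231.5]), 0.77, array([0.507, 0.239])), (array([186.1, 229.1]), 0.73, array([0.512, 0.352])), (array([204.4, 248. ]), 0.57, array([0.46 , 0.297]))]
tin5 False [(array([283.7, 158.3]), 0.61, array([0.525, 0.333])), (array([267.8, 170.2]), 0.59, array([0.451, 0.287])), (array([251.1, 164.4]), 0.54, array([0.401, 0.34 ])), (array([286. , 175.6]), 0.5, array([0.506, 0.236]))]
spatula True [(array([456.4, 199.8]), 0.97, array([ 0.61 , -0.425]))]
spatula False [(array([395.2, 328. ]), 0.68, array([ 0.611, -0.427])), (array([279.2, 155.1]), 0.43, array([0.514, 0.357]))]
```

View pics/t1.png

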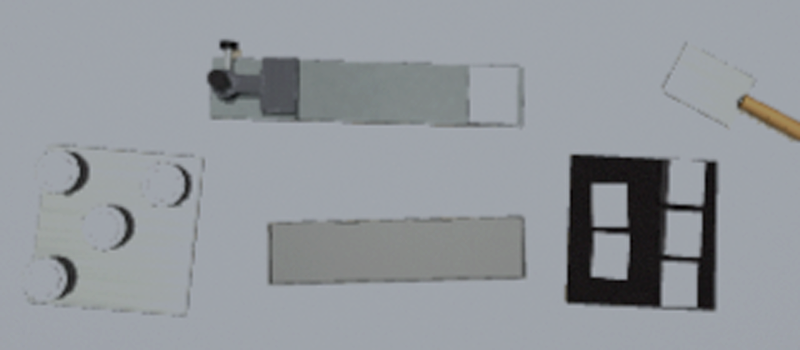

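View pics/s1.png

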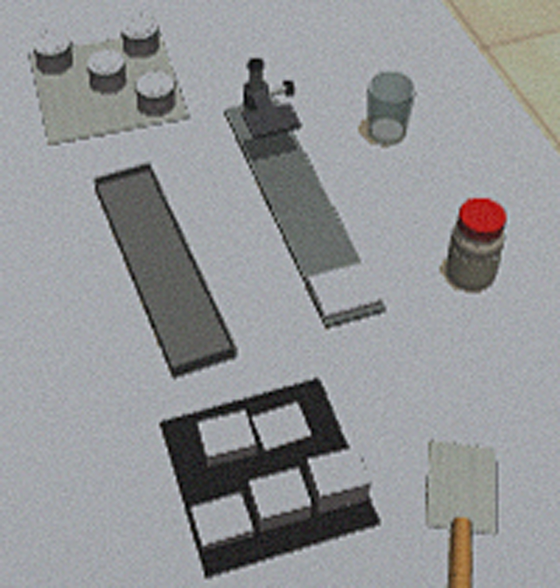

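Run:
```python
from h import *
S=np.mean([env.get_image('side')['color'].astype(float) for _ in range(5)],0)
T=np.mean([env.get_image('top')['color'].astype(float) for _ in range(5)],0)
np.save('S.npy',S);np.save('T.npy',T)
f=lambda im,r0,r1,c0,c1,k:cv2.convertScaleAbs(cv2.resize(im[r0:r1,c0:c1],None,fx=k,fy=k,interpolation=cv2.INTER_CUBIC),alpha=1.3)[:,:,::-1]
cv2.imwrite('pics/sp.png',f(S,272,347,284,369,8))
a=f(T,215,290,382,452,8); cv2.imwrite('pics/tp.png',a)
```

```text
(no output)
```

View pics/sp.png

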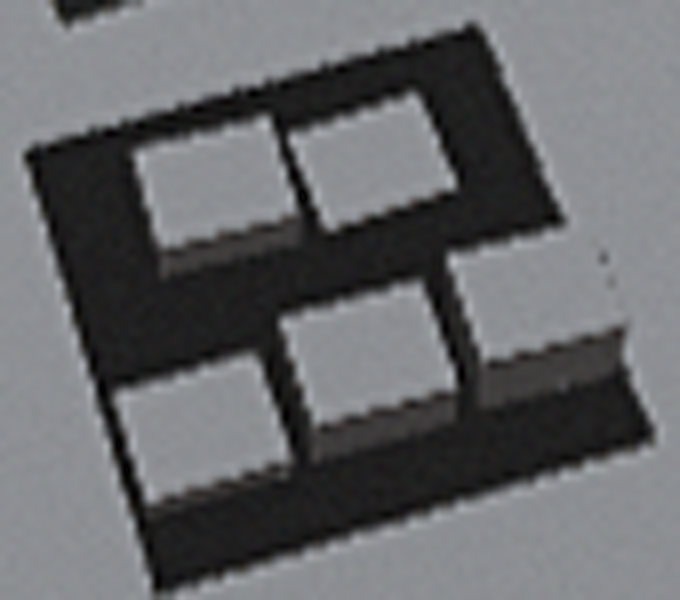

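View pics/tp.png

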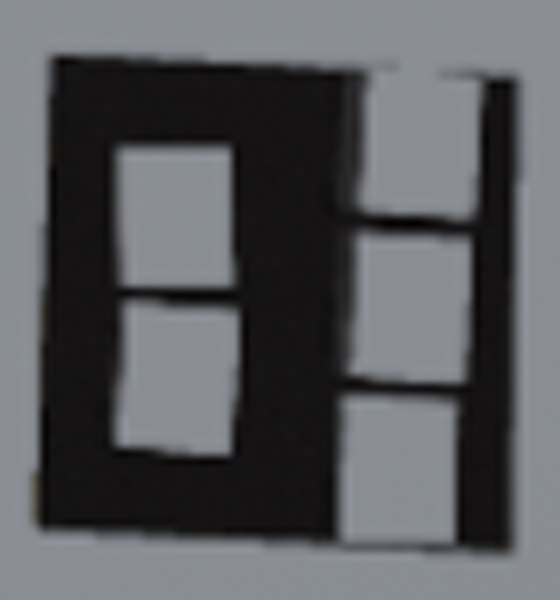

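Run:
```python
from h import *
T=np.load('T.npy')
a=cv2.convertScaleAbs(cv2.resize(T[175:280,237:377],None,fx=5.6,fy=5.6,interpolation=cv2.INTER_CUBIC),alpha=1.3)[:,:,::-1]; cv2.imwrite('pics/tf.png',a)
p=env.get_image('top');np.set_printoptions(precision=4,suppress=True)
Q={34:[(367,72),(484,76),(478,217),(358,213)],26:[(357,235),(474,238),(468,384),(348,380)],12:[(340,395),(460,400),(458,546),(338,542)],6:[(115,147),(233,145),(234,287),(120,287)],20:[(122,298),(240,303),(233,456),(112,450)]}
for h,q in Q.items():
    W=np.array([atz(p,(382+(x+.5)/8-.5,215+(y+.5)/8-.5),.004+h/1000)[:2] for x,y in q])
    d=W[0]+W[1]-W[2]-W[3]; e=W[0]+W[3]-W[1]-W[2]
    print(h,W.mean(0),np.degrees(np.arctan2(d[1],d[0])),np.degrees(np.arctan2(-e[0],e[1])),np.linalg.norm(d)/2,np.linalg.norm(e)/2)
```

```text
34 [ 0.5133 -0.3498] -3.8081150256491796 -0.9782227528178977 0.04906950046023208 0.04131637829386945
26 [ 0.4562 -0.3479] -3.711351990347095 -0.7545398446043766 0.05044389147752694 0.04140057862710635
12 [ 0.3994 -0.3468] -1.5021775201045406 -1.223276873647517 0.05078866565181914 0.04225880176082218
6 [ 0.4869 -0.2698] 0.9645038864628797 1.426690751669306 0.04995246204665566 0.041416905306614855
20 [ 0.4313 -0.267 ] -3.49212051949616 -1.695277235125687 0.05287880634577962 0.04185902049354699
```

View pics/tf.png

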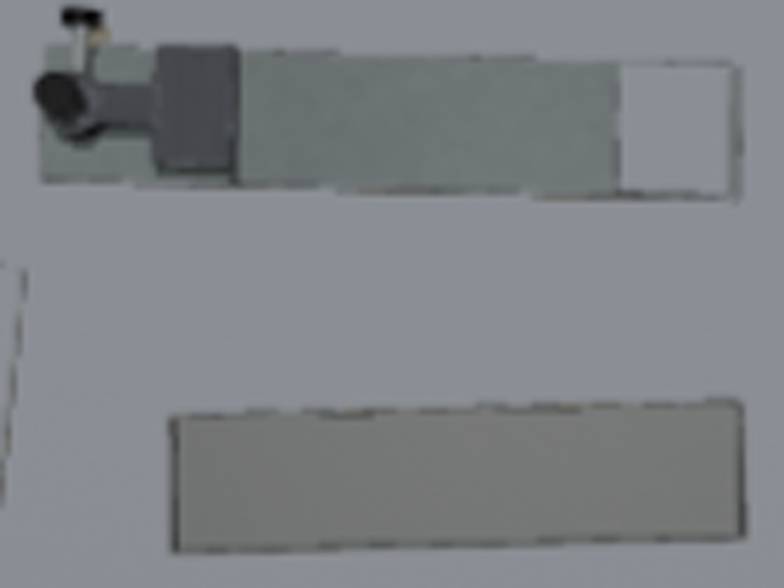

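Run:
```python
from h import *
p=env.get_image('top');np.set_printoptions(precision=4,suppress=True)
u=lambda x,y:(237+(x+.5)/5.6-.5,175+(y+.5)/5.6-.5)
def quad(n,q,z):
    W=np.array([atz(p,u(*k),z)[:2] for k in q]);d=W[0]+W[1]-W[2]-W[3]; e=W[0]+W[3]-W[1]-W[2]
    print(n,z,W.mean(0),np.degrees(np.arctan2(d[1],d[0])),np.degrees(np.arctan2(-e[0],e[1])),np.linalg.norm(d)/2,np.linalg.norm(e)/2);return W.mean(0)
P=quad('pad',[(620,64),(733,66),(733,195),(620,193)],.014)
quad('base',[(42,47),(742,65),(740,200),(40,182)],.008)
for z in(.054,.058,.060,.066,.068): print(np.linalg.norm(quad('ledge',[(157,46),(238,48),(236,175),(155,172)],z)-P))
quad('board',[(170,418),(741,402),(745,540),(174,552)],.02)
```

```text
pad 0.014 [ 0.6102 -0.1369] 0.4718820071629408 -0.0263376585762622 0.06657447765913613 0.057981352806502184
base 0.008 [0.6115 0.0096] 0.43753434021125204 -0.48840585682656085 0.07002718942396695 0.36063387817153164
ledge 0.054 [0.611  0.1033] 0.9347575427362989 -0.7819263349249267 0.0627817205986833 0.03988788596450403
0.2401542080903872
ledge 0.058 [0.6105 0.1027] 0.9347575427362891 -0.7819263349248483 0.06253253832218003 0.03972956991112492
0.2395611130539673
ledge 0.06 [0.6103 0.1024] 0.9347575427363004 -0.7819263349248895 0.0624079471839286 0.039650411884435334
0.23926493519666547
ledge 0.066 [0.6095 0.1015] 0.9347575427363046 -0.781926334925094 0.062034173769173744 0.03941293780436664
0.23837789128913975
ledge 0.068 [0.6093 0.1012] 0.9347575427363057 -0.7819263349249741 0.06190958263092214 0.039333779777677075
0.23808270962484804
board 0.02 [ 0.432  -0.0283] 2.7816681559645247 2.300819986155189 0.06739499316263194 0.28586594916011654
```

move_arm([
  [0,0,-17.75,-23,-5.7,0,-1],
  [0,0,-17.75,-23,-5.7,0,-1],
  [0,0,-17.75,-23,-5.7,0,-1],
  [0,0,-17.75,-23,-5.7,0,-1],
  [0,0,-17.75,-23,-5.7,0,-1],
])

```text
time_s: 3.2
position: [0.3709, 0.398, 0.2315]
tool_rot: [[-1.0, 0.0, 0.0], [0.0, 1.0, 0.0], [-0.0, 0.0, -1.0]]
ft_force: [0.3, 0.8, -0.7]
grip_width: 0.0122
gripper_force: 0.0
```

move_arm([
  [0,0,0,-12,-14.8,0,-1],
  [0,0,0,-12,-14.8,0,-1],
  [0,0,0,-12,-14.8,0,-1],
  [0,0,0,-12,-14.8,0,-1],
  [0,0,0,-12,-14.8,0,-1],
])

```text
time_s: 3.7
position: [0.4921, 0.2478, 0.231]
tool_rot: [[-1.0, 0.005, 0.0], [0.005, 1.0, -0.001], [-0.0, -0.001, -1.0]]
ft_force: [-0.5, -0.2, 0.1]
grip_width: 0.0
gripper_force: 0.0
```

move_arm([
  [0,0,0,-12,-14.8,8,-1],
  [0,0,0,-12,-14.8,8,-1],
  [0,0,0,-12,-14.8,8,-1],
  [0,0,0,-12,-14.8,8,-1],
  [0,0,0,-12,-14.8,8,-1],
])

```text
time_s: 4.2
position: [0.6107, 0.0999, 0.1483]
tool_rot: [[-1.0, 0.004, -0.004], [0.004, 1.0, -0.001], [0.004, -0.001, -1.0]]
ft_force: [-0.7, 0.1, 0.4]
grip_width: 0.0001
gripper_force: 0.0
```

move_arm([
  [0,0,0,0,0,4,-1],
  [0,0,0,0,0,7.3,-1],
  [0,0,0,0,0,7.3,-1],
])

```text
time_s: 4.5
position: [0.6068, 0.1042, 0.0746]
tool_rot: [[-1.0, -0.0, -0.008], [-0.0, 1.0, 0.0], [0.008, 0.0, -1.0]]
ft_force: [-0.8, 0.2, -0.3]
grip_width: 0.0001
gripper_force: 0.0
```

move_arm([
  [0,0,0,0,0,0.1,-1],
  [0,0,0,0,0,0.2,-1],
  [0,0,0,0,0,0.3,-1],
  [0,0,0,0,0,0.4,-1],
  [0,0,0,0,0,0.5,-1],
])

```text
time_s: 5.0
position: [0.6095, 0.1035, 0.0739]
tool_rot: [[-1.0, -0.0, 0.001], [-0.0, 1.0, -0.0], [-0.001, -0.0, -1.0]]
ft_force: [-0.4, -0.8, -0.5]
grip_width: 0.0
gripper_force: 0.0
```

move_arm([
  [0,0,0,0,0,0.1,-1],
  [0,0,0,0,0,0.2,-1],
  [0,0,0,0,0,0.3,-1],
  [0,0,0,0,0,0.4,-1],
  [0,0,0,0,0,0.5,-1],
])

```text
time_s: 5.5
position: [0.6093, 0.1034, 0.0682]
tool_rot: [[-1.0, -0.0, -0.0], [-0.0, 1.0, -0.0], [0.0, -0.0, -1.0]]
ft_force: [0.1, 1.4, 0.3]
grip_width: -0.0001
gripper_force: 0.0
```

move_arm([
  [0,0,0,0,0,0.1,-1],
  [0,0,0,0,0,0.2,-1],
  [0,0,0,0,0,0.3,-1],
  [0,0,0,0,0,0.4,-1],
  [0,0,0,0,0,0.4,-1],
])

```text
time_s: 6.0
position: [0.6093, 0.1034, 0.0642]
tool_rot: [[-1.0, 0.0, -0.0], [0.0, 1.0, -0.0], [0.0, -0.0, -1.0]]
ft_force: [0.1, -0.9, 0.4]
grip_width: 0.0001
gripper_force: 0.0
```

move_arm([
  [0,0,0,0,0,0.1,-1],
  [0,0,0,0,0,0.2,-1],
  [0,0,0,0,0,0.3,-1],
  [0,0,0,0,0,0.3,-1],
])

```text
time_s: 6.4
position: [0.6093, 0.1034, 0.0612]
tool_rot: [[-1.0, 0.0, -0.0], [0.0, 1.0, -0.0], [0.0, -0.0, -1.0]]
ft_force: [-0.1, -0.5, 0.1]
grip_width: 0.0002
gripper_force: 0.0
```

move_arm([
  [0,0,0,0,0,0.1,-1],
  [0,0,0,0,0,0.2,-1],
  [0,0,0,0,0,0.3,-1],
  [0,0,0,0,0,0.3,-1],
])

```text
time_s: 6.8
position: [0.6093, 0.1034, 0.0582]
tool_rot: [[-1.0, -0.0, -0.0], [-0.0, 1.0, 0.0], [0.0, 0.0, -1.0]]
ft_force: [-0.4, 0.6, -0.4]
grip_width: -0.0005
gripper_force: 0.0
```

move_arm([
  [0,0,0,0,0,0.1,-1],
  [0,0,0,0,0,0.2,-1],
  [0,0,0,0,0,0.2,-1],
])

```text
time_s: 7.1
position: [0.6093, 0.1034, 0.0561]
tool_rot: [[-1.0, 0.0, -0.0], [0.0, 1.0, 0.0], [0.0, 0.0, -1.0]]
ft_force: [0.7, 1.0, -0.2]
grip_width: 0.0001
gripper_force: 0.0
```

move_arm([
  [0,0,0,0,0,0.1,-1],
  [0,0,0,0,0,0.2,-1],
  [0,0,0,0,0,0.2,-1],
])

```text
time_s: 7.4
position: [0.6094, 0.1034, 0.0554]
tool_rot: [[-1.0, -0.0, 0.001], [-0.0, 1.0, -0.0], [-0.001, -0.0, -1.0]]
ft_force: [-3.1, -0.6, 8.3]
grip_width: -0.0002
gripper_force: 4.1
```

move_arm([
  [0,0,0,0,0,-5,-1],
  [0,0,0,0,0,-10,-1],
  [0,0,0,1,-4,-10,0.18],
  [0,0,0,4,-9,-10,0.18],
  [0,0,0,4,-9,-10,0.18],
])

```text
time_s: 7.9
position: [0.5675, 0.0103, 0.1546]
tool_rot: [[-1.0, 0.003, -0.001], [0.003, 1.0, -0.001], [0.001, -0.001, -1.0]]
ft_force: [-0.2, 0.0, 0.3]
grip_width: 0.0433
gripper_force: 0.0
```

move_arm([
  [0,0,0,4,-14,0,0.18],
  [0,0,0,4,-14,0,0.18],
  [0,0,0,4,-14,0,0.18],
  [0,0,0,4,-14,0,0.18],
  [0,0,0,4,-14,0,0.18],
])

```text
time_s: 8.4
position: [0.5293, -0.1271, 0.1543]
tool_rot: [[-1.0, 0.002, 0.0], [0.002, 1.0, 0.0], [-0.0, 0.0, -1.0]]
ft_force: [0.5, 0.1, 0.6]
grip_width: 0.0505
gripper_force: 0.0
```

move_arm([
  [0,0,0,4.2,-14.3,5,0.18],
  [0,0,0,4.2,-14.3,5,0.18],
  [0,0,0,4.2,-14.3,5,0.18],
  [0,0,0,4.2,-14.3,5,0.18],
  [0,0,0,4.2,-14.3,5,0.18],
])

```text
time_s: 8.9
position: [0.4875, -0.2694, 0.1037]
tool_rot: [[-1.0, 0.001, -0.001], [0.001, 1.0, 0.001], [0.001, 0.001, -1.0]]
ft_force: [0.8, 0.5, -0.4]
grip_width: 0.0507
gripper_force: 0.0
```

move_arm([
  [0,0,0,0,0,0,0.18],
  [0,0,0,0,0,0,0.18],
  [0,0,0,0,0,0,0.18],
])

```text
time_s: 9.2
position: [0.488, -0.2684, 0.1048]
tool_rot: [[-1.0, -0.002, 0.001], [-0.002, 1.0, -0.0], [-0.001, -0.0, -1.0]]
ft_force: [0.1, 0.2, 0.2]
grip_width: 0.0504
gripper_force: 0.0
```

move_arm([
  [0,0,0,0.1,-0.1,4,0.18],
  [0,0,0,0.1,-0.1,8,0.18],
  [0,0,0,0.1,-0.1,9,0.18],
  [0,0,0,0.1,-0.1,9,0.18],
])

```text
time_s: 9.6
position: [0.4862, -0.2699, 0.0138]
tool_rot: [[-1.0, -0.001, -0.002], [-0.001, 1.0, 0.002], [0.002, 0.002, -1.0]]
ft_force: [0.1, -0.7, -0.0]
grip_width: 0.0501
gripper_force: 0.0
```

move_arm([
  [0,0,0,0,0,0.2,0.18],
  [0,0,0,0,0,0.4,0.18],
  [0,0,0,0,0,0.6,0.18],
  [0,0,0,0,0,0.6,0.18],
])

```text
time_s: 10.0
position: [0.4865, -0.2707, 0.0088]
tool_rot: [[-1.0, -0.0, 0.001], [-0.0, 1.0, -0.001], [-0.001, -0.001, -1.0]]
ft_force: [0.1, 0.3, -1.0]
grip_width: 0.0501
gripper_force: 0.0
```

move_arm([
  [0,0,0,0,0,0.1,0.18],
  [0,0,0,0,0,0.2,0.18],
  [0,0,0,0,0,0.2,0.18],
])

```text
time_s: 10.3
position: [0.4863, -0.2706, 0.0062]
tool_rot: [[-1.0, 0.0, -0.0], [0.0, 1.0, 0.0], [0.0, 0.0, -1.0]]
ft_force: [0.4, 0.5, 0.0]
grip_width: 0.0505
gripper_force: 0.0
```

move_arm([
  [0,0,0,0,0,0.1,0.18],
  [0,0,0,0,0,0.2,0.18],
  [0,0,0,0,0,0.2,0.18],
])

```text
time_s: 10.6
position: [0.4863, -0.2706, 0.0042]
tool_rot: [[-1.0, -0.0, -0.0], [-0.0, 1.0, 0.0], [0.0, 0.0, -1.0]]
ft_force: [0.4, -1.5, 0.1]
grip_width: 0.0504
gripper_force: 0.0
```

move_arm([
  [0,0,0,0,0,0.1,0.18],
  [0,0,0,0,0,0.2,0.18],
  [0,0,0,0,0,0.2,0.18],
])

```text
time_s: 10.9
position: [0.4863, -0.2706, 0.0022]
tool_rot: [[-1.0, 0.0, -0.0], [0.0, 1.0, 0.0], [0.0, 0.0, -1.0]]
ft_force: [0.1, -0.0, 0.3]
grip_width: 0.0504
gripper_force: 0.0
```

move_arm([
  [0,0,0,0,0,0,-0.2],
  [0,0,0,0,0,0,-0.2],
  [0,0,0,0,0,0,-0.2],
  [0,0,0,0,0,0,-0.2],
  [0,0,0,0,0,0,-0.2],
], squeeze=40)

```text
time_s: 11.4
position: [0.4866, -0.2709, 0.0028]
tool_rot: [[-1.0, -0.0, 0.001], [-0.0, 1.0, -0.001], [-0.001, -0.001, -1.0]]
ft_force: [-0.9, 0.3, 6.8]
grip_width: 0.0387
gripper_force: 43.5
```

move_arm([
  [0,0,0,0,0,-1,-0.2],
  [0,0,0,0,0,-4,-0.2],
  [0,0,0,0,0,-8,-0.2],
  [0,0,0,0,0,-8,-0.2],
])

```text
time_s: 11.8
position: [0.4881, -0.272, 0.0873]
tool_rot: [[-1.0, -0.0, 0.007], [-0.0, 1.0, -0.006], [-0.007, -0.006, -1.0]]
ft_force: [0.6, 0.5, -0.8]
grip_width: 0.0387
gripper_force: 40.4
```

move_arm([
  [0,0,0,-3,3,0,-0.2],
  [0,0,0,-6,7,0,-0.2],
  [0,0,0,-9,10,0,-0.2],
  [0,0,0,-12.4,13.4,0,-0.2],
  [0,0,0,-12.4,13.4,0,-0.2],
])

```text
time_s: 12.3
position: [0.6128, -0.1323, 0.0818]
tool_rot: [[-1.0, -0.005, 0.001], [-0.005, 1.0, 0.001], [-0.001, 0.001, -1.0]]
ft_force: [-0.6, -0.1, -0.4]
grip_width: 0.0382
gripper_force: 40.4
```

move_arm([
  [0,0,0,0,0,3,-0.2],
  [0,0,0,0,0,5,-0.2],
  [0,0,0,0,0,5,-0.2],
  [0,0,0,0,0,5,-0.2],
])

```text
time_s: 12.7
position: [0.6102, -0.137, 0.0326]
tool_rot: [[-1.0, 0.0, -0.0], [0.0, 1.0, 0.0], [0.0, 0.0, -1.0]]
ft_force: [-0.7, 0.3, 0.0]
grip_width: 0.0387
gripper_force: 40.4
```

move_arm([
  [0,0,0,0,0,1,-0.2],
  [0,0,0,0,0,1.7,-0.2],
  [0,0,0,0,0,1.85,-0.2],
  [0,0,0,0,0,1.95,-0.2],
  [0,0,0,0,0,1.95,-0.2],
])

```text
time_s: 13.2
position: [0.6104, -0.1366, 0.013]
tool_rot: [[-1.0, -0.0, 0.0], [-0.0, 1.0, -0.0], [-0.0, -0.0, -1.0]]
ft_force: [0.9, -0.4, -1.8]
grip_width: 0.0388
gripper_force: 40.4
```

move_arm([
  [0,0,0,0,0,0.05,-0.2],
  [0,0,0,0,0,0.1,-0.2],
  [0,0,0,0,0,0.1,-0.2],
])

```text
time_s: 13.5
position: [0.6106, -0.1367, 0.0129]
tool_rot: [[-1.0, -0.0, 0.001], [-0.0, 1.0, -0.001], [-0.001, -0.001, -1.0]]
ft_force: [-1.0, -0.2, 7.1]
grip_width: 0.0387
gripper_force: 44.3
```

move_arm([
  [0,0,0,0,0,0,0.18],
  [0,0,0,0,0,0,0.18],
  [0,0,0,0,0,0,0.18],
  [0,0,0,0,0,0,0.18],
])

```text
time_s: 13.9
position: [0.6103, -0.1366, 0.0117]
tool_rot: [[-1.0, 0.0, -0.0], [0.0, 1.0, 0.0], [0.0, 0.0, -1.0]]
ft_force: [0.3, 0.4, 0.5]
grip_width: 0.05
gripper_force: 0.0
```

move_arm([
  [0,0,0,0,0,-1,0.18],
  [0,0,0,0,0,-5,0.18],
  [0,0,0,0,0,-9,0.41],
  [0,0,0,0,0,-9,0.41],
])

```text
time_s: 14.3
position: [0.6128, -0.1375, 0.1082]
tool_rot: [[-1.0, -0.0, 0.01], [-0.0, 1.0, -0.004], [-0.01, -0.004, -1.0]]
ft_force: [0.5, -0.8, 0.4]
grip_width: 0.0604
gripper_force: 0.0
```

move_arm([
  [0,0,0,9.7,-21.3,0,0.41],
  [0,0,0,9.7,-21.3,0,0.41],
  [0,0,0,9.7,-21.3,0,0.41],
  [0,0,0,9.7,-21.3,0,0.41],
  [0,0,0,9.7,-21.3,0,0.41],
])

```text
time_s: 14.8
position: [0.5117, -0.3524, 0.102]
tool_rot: [[-1.0, 0.002, 0.0], [0.002, 1.0, -0.001], [-0.0, -0.001, -1.0]]
ft_force: [-0.5, 1.0, 0.0]
grip_width: 0.0601
gripper_force: 0.0
```

Run:
```python
from h import *
s=env.observe();print(s['position'])
S=env.get_image('side')['color']
f=lambda im,r0,r1,c0,c1,k:cv2.convertScaleAbs(cv2.resize(im[r0:r1,c0:c1],None,fx=k,fy=k,interpolation=cv2.INTER_CUBIC),alpha=1.4)[:,:,::-1]
cv2.imwrite('pics/s2.png',f(S,190,350,270,410,3.5))
```

```text
[ 0.51170441 -0.35237436  0.10204217]
```

View pics/s2.png

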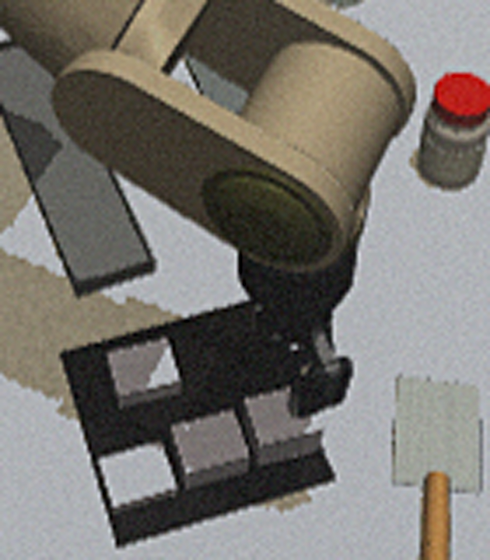

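move_arm([
  [0,0,0,-0.1,0.1,4,0.41],
  [0,0,0,-0.1,0.1,6.4,0.41],
  [0,0,0,-0.1,0.1,6.9,0.41],
  [0,0,0,-0.1,0.1,7.2,0.41],
  [0,0,0,-0.1,0.1,7.2,0.41],
])

```text
time_s: 15.35
position: [0.5149, -0.3488, 0.0308]
tool_rot: [[-1.0, -0.0, 0.001], [-0.0, 1.0, -0.001], [-0.001, -0.001, -1.0]]
ft_force: [-0.2, -0.8, 0.1]
grip_width: 0.0598
gripper_force: 0.0
```

move_arm([
  [0,0,0,0,0,0.5,0.41],
  [0,0,0,0,0,1,0.41],
  [0,0,0,0,0,1.5,0.41],
  [0,0,0,0,0,1.5,0.41],
])

```text
time_s: 15.75
position: [0.5141, -0.3483, 0.0141]
tool_rot: [[-1.0, -0.0, -0.001], [-0.0, 1.0, 0.001], [0.001, 0.001, -1.0]]
ft_force: [-0.2, -0.6, -0.3]
grip_width: 0.0601
gripper_force: 0.0
```

move_arm([
  [0,0,0,0,0,0,-0.2],
  [0,0,0,0,0,0,-0.2],
  [0,0,0,0,0,0,-0.2],
  [0,0,0,0,0,0,-0.2],
  [0,0,0,0,0,0,-0.2],
], squeeze=40)

```text
time_s: 16.25
position: [0.5145, -0.3487, 0.0152]
tool_rot: [[-1.0, -0.0, 0.001], [-0.0, 1.0, -0.0], [-0.001, -0.0, -1.0]]
ft_force: [0.5, 0.7, 4.1]
grip_width: 0.0398
gripper_force: 39.8
```

move_arm([
  [0,0,0,0,0,-2,-0.2],
  [0,0,0,0,0,-5,-0.2],
  [0,0,0,0,0,-8.5,-0.2],
  [0,0,0,0,0,-8.5,-0.2],
])

```text
time_s: 16.65
position: [0.5157, -0.3499, 0.1041]
tool_rot: [[-1.0, -0.0, 0.005], [-0.0, 1.0, -0.006], [-0.005, -0.006, -1.0]]
ft_force: [0.8, -0.3, -2.0]
grip_width: 0.0397
gripper_force: 39.8
```

move_arm([
  [0,0,0,-2,4.5,0,-0.2],
  [0,0,0,-4,9,0,-0.2],
  [0,0,0,-6,13.5,0,-0.2],
  [0,0,0,-8,18,0,-0.2],
  [0,0,0,-9.6,21.2,0,-0.2],
])

```text
time_s: 17.15
position: [0.6105, -0.1335, 0.0985]
tool_rot: [[-1.0, -0.001, -0.002], [-0.001, 1.0, 0.001], [0.002, 0.001, -1.0]]
ft_force: [-0.0, -1.2, -1.4]
grip_width: 0.0401
gripper_force: 39.9
```

move_arm([
  [0,0,0,0,0,2,-0.2],
  [0,0,0,0,0,5,-0.2],
  [0,0,0,0,0,5,-0.2],
  [0,0,0,0,0,5,-0.2],
])

```text
time_s: 17.55
position: [0.61, -0.1367, 0.0494]
tool_rot: [[-1.0, 0.0, -0.002], [0.0, 1.0, 0.001], [0.002, 0.001, -1.0]]
ft_force: [-0.2, -0.8, -0.9]
grip_width: 0.04
gripper_force: 40.0
```

move_arm([
  [0,0,0,0,0,1,-0.2],
  [0,0,0,0,0,1.6,-0.2],
  [0,0,0,0,0,1.75,-0.2],
  [0,0,0,0,0,1.85,-0.2],
  [0,0,0,0,0,1.85,-0.2],
])

```text
time_s: 18.05
position: [0.6104, -0.1367, 0.0315]
tool_rot: [[-1.0, 0.0, 0.0], [0.0, 1.0, -0.0], [-0.0, -0.0, -1.0]]
ft_force: [0.4, 1.0, -1.0]
grip_width: 0.0397
gripper_force: 40.0
```

move_arm([
  [0,0,0,0,0,0.05,-0.2],
  [0,0,0,0,0,0.1,-0.2],
  [0,0,0,0,0,0.15,-0.2],
  [0,0,0,0,0,0.15,-0.2],
])

```text
time_s: 18.45
position: [0.6106, -0.1367, 0.0312]
tool_rot: [[-1.0, -0.0, 0.001], [-0.0, 1.0, -0.001], [-0.001, -0.001, -1.0]]
ft_force: [-3.0, -0.0, 7.7]
grip_width: 0.0401
gripper_force: 40.9
```

move_arm([
  [0,0,0,0,0,0,0.18],
  [0,0,0,0,0,0,0.18],
  [0,0,0,0,0,0,0.18],
  [0,0,0,0,0,0,0.18],
])

```text
time_s: 18.85
position: [0.6104, -0.1366, 0.0297]
tool_rot: [[-1.0, -0.0, -0.0], [-0.0, 1.0, 0.0], [0.0, 0.0, -1.0]]
ft_force: [0.2, 0.1, -1.0]
grip_width: 0.0502
gripper_force: 0.0
```

move_arm([
  [0,0,0,0,0,-1,0.18],
  [0,0,0,0,0,-4.5,0.18],
  [0,0,0,0,0,-4.5,-1],
  [0,0,0,0,0,-4.5,-1],
  [0,0,0,0,0,-4.5,-1],
])

```text
time_s: 19.35
position: [0.61, -0.1365, 0.0744]
tool_rot: [[-1.0, 0.0, -0.001], [0.0, 1.0, 0.0], [0.001, 0.0, -1.0]]
ft_force: [0.2, -0.4, -0.4]
grip_width: 0.007
gripper_force: 0.0
```

move_arm([
  [0,0,0,0,0,0,-1],
  [0,0,0,0,0,1,-1],
  [0,0,0,0,0,1.5,-1],
  [0,0,0,0,0,1.6,-1],
  [0,0,0,0,0,1.6,-1],
])

```text
time_s: 19.85
position: [0.6102, -0.1365, 0.0583]
tool_rot: [[-1.0, 0.0, -0.001], [0.0, 1.0, 0.0], [0.001, 0.0, -1.0]]
ft_force: [-0.3, -0.4, -0.6]
grip_width: 0.0002
gripper_force: 0.0
```

move_arm([
  [0,0,0,0,0,0.1,-1],
  [0,0,0,0,0,0.2,-1],
  [0,0,0,0,0,0.3,-1],
  [0,0,0,0,0,0.3,-1],
])

```text
time_s: 20.25
position: [0.6103, -0.1366, 0.0558]
tool_rot: [[-1.0, -0.0, -0.0], [-0.0, 1.0, -0.0], [0.0, -0.0, -1.0]]
ft_force: [0.1, 0.6, 1.0]
grip_width: 0.0003
gripper_force: 0.0
```

move_arm([
  [0,0,0,0,0,0.1,-1],
  [0,0,0,0,0,0.1,-1],
])

```text
time_s: 20.45
position: [0.6103, -0.1366, 0.0547]
tool_rot: [[-1.0, -0.0, -0.0], [-0.0, 1.0, 0.0], [0.0, 0.0, -1.0]]
ft_force: [0.0, 0.4, 0.4]
grip_width: 0.0003
gripper_force: 0.0
```

move_arm([
  [0,0,0,0,0,0.1,-1],
  [0,0,0,0,0,0.1,-1],
])

```text
time_s: 20.65
position: [0.6104, -0.1366, 0.0541]
tool_rot: [[-1.0, -0.0, 0.0], [-0.0, 1.0, -0.0], [-0.0, -0.0, -1.0]]
ft_force: [-0.5, 0.9, 3.2]
grip_width: -0.0003
gripper_force: 1.3
```

move_arm([
  [0,0,0,0,0,-4,-1],
  [0,0,0,0,0,-7,1],
  [0,0,0,0,0,-7,1],
])

```text
time_s: 20.95
position: [0.6121, -0.1373, 0.1282]
tool_rot: [[-1.0, -0.0, 0.007], [-0.0, 1.0, -0.003], [-0.007, -0.003, -1.0]]
ft_force: [0.6, -0.4, 0.8]
grip_width: 0.0282
gripper_force: 0.0
```

move_arm([
  [0,0,42.9,17.8,10.8,0,1],
  [0,0,42.9,17.8,10.8,0,1],
  [0,0,42.9,17.8,10.8,0,1],
  [0,0,42.9,17.8,10.8,0,1],
  [0,0,42.9,17.8,10.8,0,1],
])

```text
time_s: 21.45
position: [0.4273, -0.0258, 0.1231]
tool_rot: [[-0.729, 0.684, -0.005], [0.684, 0.729, 0.002], [0.005, -0.002, -1.0]]
ft_force: [0.4, 0.3, -0.4]
grip_width: 0.0854
gripper_force: 0.0
```

move_arm([
  [0,0,42.9,0,0,0,1],
  [0,0,42.9,0,0,0,1],
  [0,0,42.9,0,0,0,1],
  [0,0,42.9,0,0,0,1],
  [0,0,42.9,0,0,0,1],
])

```text
time_s: 21.95
position: [0.4321, -0.0285, 0.1234]
tool_rot: [[-0.067, 0.998, -0.001], [0.998, 0.067, 0.0], [0.0, -0.001, -1.0]]
ft_force: [-1.3, 0.2, -0.2]
grip_width: 0.0853
gripper_force: 0.0
```

move_arm([
  [0,0,1.7,0,0,0,1],
  [0,0,1.7,0,0,0,1],
  [0,0,1.7,0,0,0,1],
])

```text
time_s: 22.25
position: [0.4323, -0.0286, 0.1237]
tool_rot: [[-0.046, 0.999, -0.0], [0.999, 0.046, 0.0], [0.0, -0.0, -1.0]]
ft_force: [-0.4, -0.3, -0.0]
grip_width: 0.0852
gripper_force: 0.0
```

Run:
```python
from h import *
s=env.observe();print(s['position'],s['tool_rot'],s['q'],s['grip_width'])
R=s['tool_rot'];print('tool y yaw',np.degrees(np.arctan2(R[1][1],R[0][1])))
S=env.get_image('side')
f=lambda im,r0,r1,c0,c1,k:cv2.convertScaleAbs(cv2.resize(im[r0:r1,c0:c1],None,fx=k,fy=k,interpolation=cv2.INTER_CUBIC),alpha=1.4)[:,:,::-1]
cv2.imwrite('pics/s3.png',f(S['color'],150,290,230,400,4))
```

```text
[ 0.43226016 -0.02858662  0.12366311] [[-4.64220032e-02  9.98921880e-01 -2.73656167e-04]
 [ 9.98921911e-01  4.64220321e-02  1.00205648e-04]
 [ 1.12801290e-04 -2.68709394e-04 -9.99999958e-01]] [-1.95214766e+01  1.74735888e+01  1.01771315e+02  1.96995017e-04
  6.07717925e+01 -2.21823148e+01] 0.08516316422178906
tool y yaw 2.6607428492150205
```

View pics/s3.png

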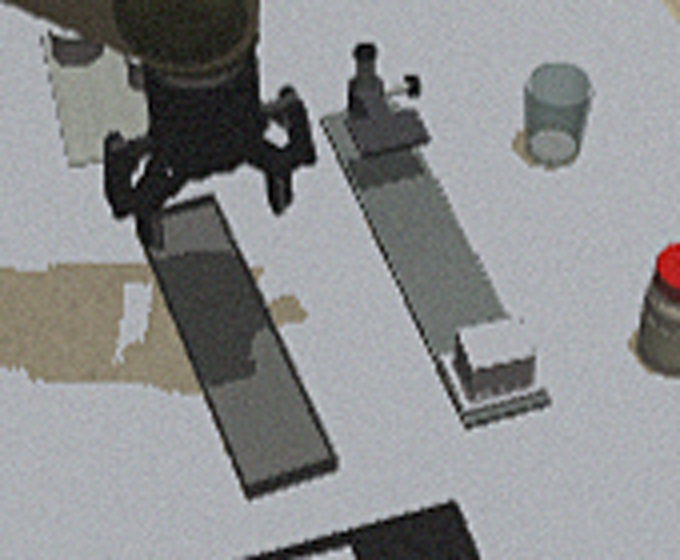

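move_arm([
  [0,0,0,0,0,4,1],
  [0,0,0,0,0,8,1],
  [0,0,0,0,0,10.5,1],
  [0,0,0,0,0,11,1],
  [0,0,0,0,0,11,1],
])

```text
time_s: 22.8
position: [0.4323, -0.0286, 0.0137]
tool_rot: [[-0.044, 0.999, -0.001], [0.999, 0.044, 0.0], [0.0, -0.001, -1.0]]
ft_force: [0.5, -0.4, -0.3]
grip_width: 0.0854
gripper_force: 0.0
```

move_arm([
  [0,0,0,0,0,0.2,1],
  [0,0,0,0,0,0.4,1],
  [0,0,0,0,0,0.4,1],
])

```text
time_s: 23.1
position: [0.4327, -0.0287, 0.0104]
tool_rot: [[-0.044, 0.999, 0.001], [0.999, 0.044, -0.001], [-0.001, 0.001, -1.0]]
ft_force: [0.2, 0.2, -1.0]
grip_width: 0.0852
gripper_force: 0.0
```

move_arm([
  [0,0,0,0,0,0.2,1],
  [0,0,0,0,0,0.4,1],
  [0,0,0,0,0,0.4,1],
])

```text
time_s: 23.4
position: [0.4323, -0.0286, 0.0057]
tool_rot: [[-0.044, 0.999, -0.0], [0.999, 0.044, 0.0], [0.0, -0.0, -1.0]]
ft_force: [0.1, -0.2, -0.5]
grip_width: 0.0853
gripper_force: 0.0
```

move_arm([
  [0,0,0,0,0,0.2,1],
  [0,0,0,0,0,0.4,1],
  [0,0,0,0,0,0.6,1],
  [0,0,0,0,0,0.75,1],
  [0,0,0,0,0,0.75,1],
])

```text
time_s: 23.9
position: [0.4322, -0.0286, -0.0019]
tool_rot: [[-0.044, 0.999, -0.0], [0.999, 0.044, 0.0], [0.0, -0.0, -1.0]]
ft_force: [0.2, -0.3, 0.7]
grip_width: 0.0855
gripper_force: 0.0
```

move_arm([
  [0,0,0,0,0,0,0.4],
  [0,0,0,0,0,0,0.4],
  [0,0,0,0,0,0,0.4],
  [0,0,0,0,0,0,0.4],
  [0,0,0,0,0,0,0.4],
], squeeze=40)

```text
time_s: 24.4
position: [0.4325, -0.0286, -0.0013]
tool_rot: [[-0.044, 0.999, 0.001], [0.999, 0.044, -0.0], [-0.0, 0.001, -1.0]]
ft_force: [-1.3, 1.1, 5.8]
grip_width: 0.0688
gripper_force: 45.7
```

move_arm([
  [0,0,0,0,0,-1.5,0.4],
  [0,0,0,0,0,-4,0.4],
  [0,0,0,0,0,-7,0.4],
  [0,0,0,0,0,-10,0.4],
  [0,0,0,0,0,-10,0.4],
])

```text
time_s: 24.9
position: [0.4337, -0.029, 0.101]
tool_rot: [[-0.044, 0.999, 0.006], [0.999, 0.044, -0.002], [-0.002, 0.006, -1.0]]
ft_force: [0.4, 0.0, -3.3]
grip_width: 0.0686
gripper_force: 47.9
```

move_arm([
  [0,0,0.5,0.1,4,0,0.4],
  [0,0,1,0.2,8,0,0.4],
  [0,0,1.5,0.3,12,0,0.4],
  [0,0,2,0.4,16,0,0.4],
  [0,0,2.6,0.4,17.8,0,0.4],
])

```text
time_s: 25.4
position: [0.6121, -0.0165, 0.0962]
tool_rot: [[0.002, 1.0, -0.001], [1.0, -0.002, 0.0], [0.0, -0.001, -1.0]]
ft_force: [-1.4, -0.0, -2.8]
grip_width: 0.069
gripper_force: 47.9
```

move_arm([
  [0,0,0,0,0,1,0.4],
  [0,0,0,0,0,2,0.4],
  [0,0,0,0,0,2,0.4],
  [0,0,0,0,0,2,0.4],
])

```text
time_s: 25.8
position: [0.609, -0.0169, 0.0778]
tool_rot: [[0.002, 1.0, -0.002], [1.0, -0.002, 0.0], [0.0, -0.002, -1.0]]
ft_force: [1.0, -0.0, -2.1]
grip_width: 0.0687
gripper_force: 47.8
```

Run:
```python
from h import *
s=env.observe();print(s['position'],s['grip_width'],s['wrist_torque'],s['gripper_force'])
R=s['tool_rot'];print('tool y yaw',np.degrees(np.arctan2(R[1][1],R[0][1])))
T=env.get_image('top');S=env.get_image('side')
f=lambda im,r0,r1,c0,c1,k:cv2.convertScaleAbs(cv2.resize(im[r0:r1,c0:c1],None,fx=k,fy=k,interpolation=cv2.INTER_CUBIC),alpha=1.4)[:,:,::-1]
a=f(S['color'],140,270,290,420,4);b=f(T['color'],160,220,220,400,3.5)
c=np.zeros((a.shape[0]+b.shape[0],max(a.shape[1],b.shape[1]),3),np.uint8);c[:a.shape[0],:a.shape[1]]=a;c[a.shape[0]:,:b.shape[1]]=b
cv2.imwrite('pics/s4.png',cv2.resize(c,None,fx=.8,fy=.8))
```

```text
[ 0.60901271 -0.01686468  0.07779279] 0.06872975055117723 [ 3.24771176e-02 -5.03592466e-03 -1.98664855e-06] 47.79330253601074
tool y yaw -0.10933006591183764
```

View pics/s4.png

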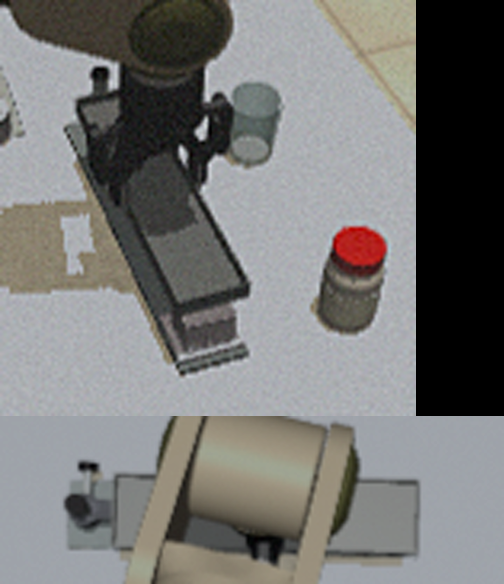

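move_arm([
  [0,0,0,0,0.1,0.8,0.4],
  [0,0,0,0,0.1,1.5,0.4],
  [0,0,0,0,0.1,2,0.4],
  [0,0,0,0,0.1,2.1,0.4],
  [0,0,0,0,0.1,2.1,0.4],
])

```text
time_s: 26.4
position: [0.6109, -0.0168, 0.057]
tool_rot: [[0.002, 1.0, -0.001], [1.0, -0.002, 0.0], [0.0, -0.001, -1.0]]
ft_force: [-1.2, 0.7, -2.5]
grip_width: 0.069
gripper_force: 47.9
```

move_arm([
  [0,0,0,0,0,0.1,0.4],
  [0,0,0,0,0,0.1,0.4],
])

```text
time_s: 26.6
position: [0.6111, -0.0168, 0.0565]
tool_rot: [[0.002, 1.0, 0.0], [1.0, -0.002, -0.0], [-0.0, 0.0, -1.0]]
ft_force: [-0.2, 0.2, -3.4]
grip_width: 0.0689
gripper_force: 47.9
```

move_arm([
  [0,0,0,0,0,0.1,0.4],
  [0,0,0,0,0,0.1,0.4],
])

```text
time_s: 26.8
position: [0.611, -0.0168, 0.0553]
tool_rot: [[0.002, 1.0, -0.0], [1.0, -0.002, 0.0], [0.0, -0.0, -1.0]]
ft_force: [0.0, -1.0, -2.3]
grip_width: 0.0688
gripper_force: 47.9
```

move_arm([
  [0,0,0,0,0,0.1,0.4],
  [0,0,0,0,0,0.1,0.4],
])

```text
time_s: 27.0
position: [0.6109, -0.0168, 0.0542]
tool_rot: [[0.002, 1.0, -0.0], [1.0, -0.002, 0.0], [0.0, -0.0, -1.0]]
ft_force: [-0.1, 0.4, -2.3]
grip_width: 0.069
gripper_force: 47.9
```

move_arm([
  [0,0,0,0,0,0.05,0.4],
  [0,0,0,0,0,0.05,0.4],
])

```text
time_s: 27.2
position: [0.611, -0.0169, 0.0538]
tool_rot: [[0.002, 1.0, 0.0], [1.0, -0.002, 0.0], [0.0, 0.0, -1.0]]
ft_force: [0.1, 0.0, -2.1]
grip_width: 0.0689
gripper_force: 47.9
```

move_arm([
  [0,0,0,0,0,0.1,0.4],
  [0,0,0,0,0,0.1,0.4],
])

```text
time_s: 27.4
position: [0.6111, -0.0169, 0.0535]
tool_rot: [[0.002, 1.0, 0.001], [1.0, -0.002, -0.0], [-0.0, 0.001, -1.0]]
ft_force: [-2.1, 0.3, 4.0]
grip_width: 0.0686
gripper_force: 48.5
```

move_arm([
  [0,0,0,0,0,0.05,0.4],
  [0,0,0,0,0,0.05,0.4],
])

```text
time_s: 27.6
position: [0.6111, -0.0169, 0.0534]
tool_rot: [[0.002, 1.0, 0.001], [1.0, -0.002, -0.0], [-0.0, 0.001, -1.0]]
ft_force: [-3.5, -0.1, 9.1]
grip_width: 0.0691
gripper_force: 49.1
```

move_arm([
  [0,0,0,0,0,0,0.8],
  [0,0,0,0,0,0,0.9],
  [0,0,0,0,0,0,0.9],
  [0,0,0,0,0,0,0.9],
])

```text
time_s: 28.0
position: [0.611, -0.0168, 0.0522]
tool_rot: [[0.002, 1.0, -0.0], [1.0, -0.002, 0.0], [0.0, -0.0, -1.0]]
ft_force: [0.3, 0.3, -0.1]
grip_width: 0.0812
gripper_force: 0.0
```

move_arm([
  [0,0,0,0,0,-0.7,0.9],
  [0,0,0,0,0,-3,0.9],
  [0,0,0,0,0,-7,0.9],
  [0,0,0,0,0,-11,0.41],
  [0,0,0,0,0,-11,0.41],
])

```text
time_s: 28.5
position: [0.6132, -0.0172, 0.1686]
tool_rot: [[0.002, 1.0, 0.011], [1.0, -0.002, -0.002], [-0.002, 0.011, -1.0]]
ft_force: [1.0, -0.5, 0.2]
grip_width: 0.0599
gripper_force: 0.0
```

move_arm([
  [0,0,0,4,-21,-1,0.41],
  [0,0,0,4,-21,-1,0.41],
  [0,0,0,4,-21,-1,0.41],
  [0,0,0,4,-21,-1,0.41],
  [0,0,0,4,-21,-1,0.41],
])

```text
time_s: 29.0
position: [0.3966, 0.0248, 0.1723]
tool_rot: [[0.001, 1.0, -0.002], [1.0, -0.001, 0.001], [0.001, -0.002, -1.0]]
ft_force: [1.2, 0.2, 0.1]
grip_width: 0.0601
gripper_force: 0.0
```

Run:
```python
from h import *
np.set_printoptions(precision=4,suppress=True)
s=env.observe();print(s['position'])
T=env.get_image('top');S=env.get_image('side')
for p in(T,S):
    for o in env.outline_of('tin1',p):
        m=o['mask'];r,c=np.nonzero(m);print(p is T,round(o['conf'],2),o['bbox'],atz(p,(c.mean(),r.mean()),.03)[:2],m.sum())
    print([(np.round(x['pixel'],1),round(x['conf'],2),np.round(atz(p,x['pixel'],.004),3)[:2]) for x in env.tip_of('tin1',p)])
for n in ['board']:
  print(n,[(np.round(x['pixel'],1),round(x['conf'],2),np.round(atz(T,x['pixel'],.055),3)[:2]) for x in env.tip_of(n,T)])
f=lambda im,r0,r1,c0,c1,k:cv2.convertScaleAbs(cv2.resize(im[r0:r1,c0:c1],None,fx=k,fy=k,interpolation=cv2.INTER_CUBIC),alpha=1.4)[:,:,::-1]
a=f(S['color'],130,270,230,380,4);b=f(T['color'],170,295,160,385,3.5)
b[:, :]=b
c=np.zeros((a.shape[0]+b.shape[0],max(a.shape[1],b.shape[1]),3),np.uint8);c[:a.shape[0],:a.shape[1]]=a;c[a.shape[0]:,:b.shape[1]]=b
cv2.imwrite('pics/s5.png',cv2.resize(c,None,fx=.595,fy=.595))
cv2.imwrite('pics/s5.png',np.hstack([cv2.resize(a,None,fx=.6,fy=.6)[:336],cv2.resize(b,(440,245)) if 0 else np.pad(cv2.resize(b,(440,244)),((0,92),(0,0),(0,0)))]))
```

```text
[0.3966 0.0248 0.1723]
True 0.76 [234.8, 234.8, 22.2, 17.9] [0.4976 0.2068] 271
True 0.74 [203.5, 251.4, 19.8, 17.5] [0.4529 0.2921] 316
True 0.58 [185.6, 228.9, 25.2, 18.9] [0.5124 0.3464] 308
True 0.51 [180.6, 271.6, 21.7, 17.9] [0.3951 0.3539] 299
[(array([182.4, 264.7]), 0.75, array([0.412, 0.357])), (array([237.9, 233.2]), 0.72, array([0.503, 0.204])), (array([188.7, 230.1]), 0.69, array([0.51 , 0.344])), (array([203.3, 248.4]), 0.66, array([0.458, 0.3  ]))]
False 0.56 [282.2, 149.1, 9.3, 5.9] [0.5196 0.3578] 84
False 0.53 [286.4, 179.3, 13.2, 17.8] [0.4983 0.1937] 155
[(array([288.4, 178.7]), 0.62, array([0.51 , 0.218])), (array([281. , 156.2]), 0.49, array([0.519, 0.348])), (array([250.5, 162.6]), 0.47, array([0.401, 0.351]))]
board [(array([316.2, 195.7]), 0.62, array([ 0.609, -0.02 ]))]
```

View pics/s5.png

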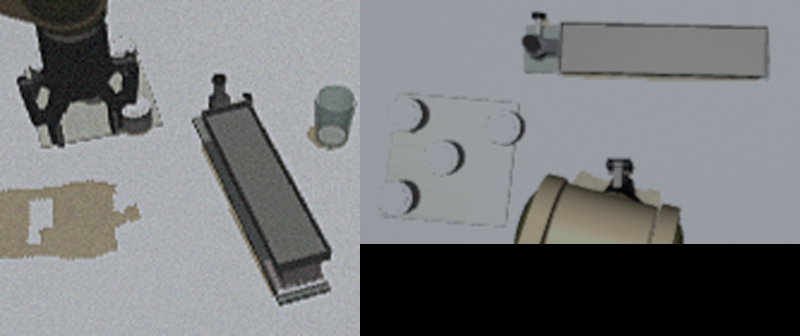

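move_arm([
  [0,0,0,18.4,10.4,7,0.76],
  [0,0,0,18.4,10.4,7,0.76],
  [0,0,0,18.4,10.4,7,0.76],
  [0,0,0,18.4,10.4,7,0.76],
  [0,0,0,18.4,10.4,7,0.76],
])

```text
time_s: 29.85
position: [0.5068, 0.2104, 0.1]
tool_rot: [[-0.0, 1.0, -0.002], [1.0, 0.0, 0.0], [0.0, -0.002, -1.0]]
ft_force: [-0.3, -0.4, -0.4]
grip_width: 0.0751
gripper_force: 0.0
```

move_arm([
  [0,0,0,0,0,4,0.76],
  [0,0,0,0,0,6,0.76],
  [0,0,0,0,0,8,0.76],
  [0,0,0,0,0,8,0.76],
])

```text
time_s: 30.25
position: [0.5046, 0.2072, 0.0195]
tool_rot: [[0.002, 1.0, -0.005], [1.0, -0.002, -0.001], [-0.001, -0.005, -1.0]]
ft_force: [0.3, 0.2, 0.3]
grip_width: 0.0752
gripper_force: 0.0
```

Run:
```python
from h import *
np.set_printoptions(precision=4,suppress=True)
s=env.observe();print(s['position'],s['ft_force'])
T=env.get_image('top');S=env.get_image('side')
f=lambda im,r0,r1,c0,c1,k:cv2.convertScaleAbs(cv2.resize(im[r0:r1,c0:c1],None,fx=k,fy=k,interpolation=cv2.INTER_CUBIC),alpha=1.4)[:,:,::-1]
cv2.imwrite('pics/s6.png',np.hstack([f(S['color'],110,210,225,325,4),f(T['color'],200,300,165,265,4)]))
```

```text
[0.5046 0.2072 0.0195] [0.3441 0.2255 0.2674]
```

View pics/s6.png

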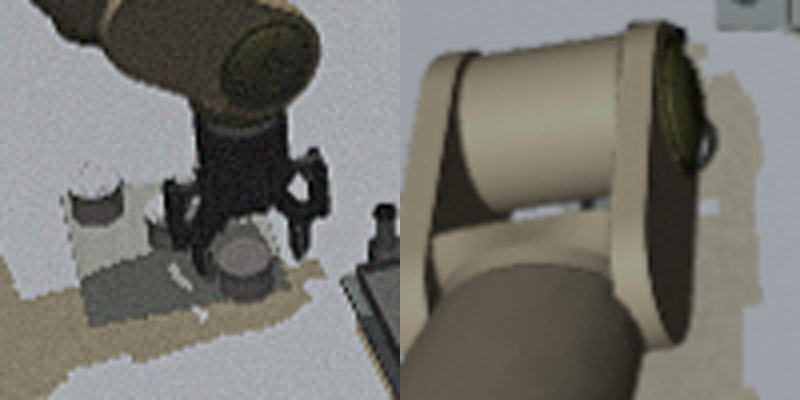

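Run:
```python
from h import *
S=env.get_image('side');s=env.observe();P=np.array(s['position']);print(P)
print(atz(S,(286.2,174.4),.04))
for z in(0,.005,.01,.013):
  print(z,[(proj(S,P+[dx,0,z])-[225,110])*4 for dx in(-.0375,.0375)])
```

```text
[0.50619148 0.20742298 0.0229117 ]
[0.49988308 0.2033348  0.04      ]
0 [array([210.66779983, 277.19539158]), array([292.22589756, 257.71890457])]
0.005 [array([210.18938514, 273.00939974]), array([291.96149273, 253.53565985])]
0.01 [array([209.70849265, 268.80172788]), array([291.6957357 , 249.33102137])]
0.013 [array([209.41875979, 266.26664819]), array([291.53562809, 246.79790089])]
```

move_arm([
  [0,0,0,-0.4,-0.4,0.2,0.76],
  [0,0,0,-0.4,-0.4,0.2,0.76],
  [0,0,0,-0.4,-0.4,0.2,-0.1],
  [0,0,0,-0.4,-0.4,0.2,-0.1],
  [0,0,0,-0.4,-0.4,0.2,-0.1],
], squeeze=35)

```text
time_s: 30.9
position: [0.5014, 0.2033, 0.021]
tool_rot: [[0.002, 1.0, 0.0], [1.0, -0.002, -0.0], [-0.0, 0.0, -1.0]]
ft_force: [-2.9, -1.1, 5.4]
grip_width: 0.0469
gripper_force: 35.4
```

move_arm([
  [0,0,0,0,0,0,-0.1],
  [0,0,0,0,0,0,-0.1],
  [0,0,0,0,0,0,-0.1],
  [0,0,0,0,0,0,-0.1],
])

```text
time_s: 31.3
position: [0.5014, 0.2033, 0.021]
tool_rot: [[0.002, 1.0, 0.0], [1.0, -0.002, -0.0], [-0.0, 0.0, -1.0]]
ft_force: [-1.7, -1.9, 5.5]
grip_width: 0.0468
gripper_force: 35.4
```

move_arm([
  [0,0,0,0,0,-3,-0.1],
  [0,0,0,0,0,-7,-0.1],
  [0,0,0,0,0,-11,-0.1],
  [0,0,0,0,0,-13,-0.1],
  [0,0,0,0,0,-13,-0.1],
])

```text
time_s: 31.8
position: [0.5026, 0.2036, 0.1531]
tool_rot: [[0.002, 1.0, 0.006], [1.0, -0.002, 0.001], [0.001, 0.006, -1.0]]
ft_force: [0.7, 0.0, -1.0]
grip_width: 0.0467
gripper_force: 36.6
```

move_arm([
  [0,0,0,-3.5,3,0,-0.1],
  [0,0,0,-7,6,0,-0.1],
  [0,0,0,-10,9,0,-0.1],
  [0,0,0,-13,11,0,-0.1],
  [0,0,0,-13,11,0,-0.1],
])

```text
time_s: 32.3
position: [0.6127, 0.0694, 0.1479]
tool_rot: [[0.006, 1.0, -0.002], [1.0, -0.006, -0.001], [-0.001, -0.002, -1.0]]
ft_force: [-0.6, 0.0, -1.7]
grip_width: 0.0468
gripper_force: 36.7
```

move_arm([
  [0,0,0,0,0,2.5,-0.1],
  [0,0,0,0,0,5,-0.1],
  [0,0,0,0,0,6,-0.1],
  [0,0,0,0,0,6,-0.1],
  [0,0,0,0,0,6,-0.1],
])

```text
time_s: 32.8
position: [0.6114, 0.0735, 0.0908]
tool_rot: [[0.001, 1.0, 0.001], [1.0, -0.001, -0.0], [-0.0, 0.001, -1.0]]
ft_force: [0.4, -0.0, -0.6]
grip_width: 0.0467
gripper_force: 36.7
```

move_arm([
  [0,0,0,0,0,0.4,-0.1],
  [0,0,0,0,0,0.7,-0.1],
  [0,0,0,0,0,0.9,-0.1],
  [0,0,0,0,0,0.9,-0.1],
])

```text
time_s: 33.2
position: [0.6111, 0.0732, 0.0812]
tool_rot: [[0.002, 1.0, -0.0], [1.0, -0.002, 0.0], [0.0, -0.0, -1.0]]
ft_force: [-0.3, 0.5, -0.4]
grip_width: 0.0465
gripper_force: 36.7
```

move_arm([
  [0,0,0,0,0,0.1,-0.1],
  [0,0,0,0,0,0.1,-0.1],
])

```text
time_s: 33.4
position: [0.6113, 0.0731, 0.0804]
tool_rot: [[0.002, 1.0, 0.0], [1.0, -0.002, -0.0], [-0.0, 0.0, -1.0]]
ft_force: [0.7, -0.2, -1.2]
grip_width: 0.0465
gripper_force: 36.8
```

move_arm([
  [0,0,0,0,0,0.05,-0.1],
  [0,0,0,0,0,0.05,-0.1],
])

```text
time_s: 33.6
position: [0.6113, 0.073, 0.0803]
tool_rot: [[0.002, 1.0, 0.001], [1.0, -0.002, -0.0], [-0.0, 0.001, -1.0]]
ft_force: [-0.5, -0.7, 2.9]
grip_width: 0.0468
gripper_force: 37.1
```

move_arm([
  [0,0,0,0,0,0,0.41],
  [0,0,0,0,0,0,0.41],
  [0,0,0,0,0,0,0.41],
  [0,0,0,0,0,0,0.41],
])

```text
time_s: 34.0
position: [0.6111, 0.0732, 0.0797]
tool_rot: [[0.002, 1.0, -0.0], [1.0, -0.002, 0.0], [0.0, -0.0, -1.0]]
ft_force: [0.1, -0.4, -0.1]
grip_width: 0.0605
gripper_force: 0.0
```

move_arm([
  [0,0,0,0,0,-1,0.41],
  [0,0,0,0,0,-5,0.41],
  [0,0,0,0,0,-9,0.76],
  [0,0,0,0,0,-9,0.76],
])

```text
time_s: 34.4
position: [0.6134, 0.0731, 0.1764]
tool_rot: [[0.002, 1.0, 0.011], [1.0, -0.002, -0.001], [-0.001, 0.011, -1.0]]
ft_force: [0.4, -0.4, -0.6]
grip_width: 0.0752
gripper_force: 0.0
```

Run:
```python
from h import *
np.set_printoptions(precision=4,suppress=True)
s=env.observe();print(s['position'])
T=env.get_image('top')
for c in((234.1,234.9),(203.5,250.3),(185.6,228.8),(179.4,271.2)): print(atz(T,c,.04)[:2])
for o in env.outline_of('tin1',T):
    m=o['mask'];r,c=np.nonzero(m);print(round(o['conf'],2),o['bbox'],atz(T,(c.mean(),r.mean()),.035)[:2],m.sum())
# bright discs on averaged gray
g=cv2.cvtColor(T['color'],cv2.COLOR_RGB2GRAY)
u=cv2.resize(g[205:295,160:260],None,fx=6,fy=6,interpolation=cv2.INTER_CUBIC);u=cv2.GaussianBlur(u,(9,9),0)
C=cv2.HoughCircles(u,cv2.HOUGH_GRADIENT,1,60,param1=60,param2=14,minRadius=46,maxRadius=64)
for x,y,r in C[0]: 
    px=(160+(x+.5)/6-.5,205+(y+.5)/6-.5);print(px,r/6,atz(T,px,.04)[:2])
```

```text
[0.6134 0.0731 0.1764]
[0.4978 0.2054]
[0.4542 0.2875]
[0.5124 0.3399]
[0.3966 0.3503]
0.59 [202.1, 250.2, 22.8, 17.5] [0.4534 0.2928] 288
0.57 [185.8, 229.8, 25.3, 21.3] [0.512  0.3447] 326
0.53 [189.2, 248.7, 33.3, 61.7] [0.4501 0.3214] 1077
0.51 [180.8, 272.0, 20.6, 20.8] [0.3954 0.353 ] 308
(np.float32(182.33333), np.float32(270.16666)) 8.166667 [0.3995 0.3425]
(np.float32(186.66667), np.float32(228.66667)) 8.316667 [0.5128 0.337 ]
(np.float32(201.33333), np.float32(251.66667)) 9.616667 [0.4504 0.2933]
```

move_arm([
  [0,0,0,12,-9,0,0.76],
  [0,0,0,12,-9,0,0.76],
  [0,0,0,12,-9,0,0.76],
  [0,0,0,12,-9,0,0.76],
  [0,0,0,12,-9,0,0.76],
])

```text
time_s: 35.0
position: [0.5205, 0.194, 0.1691]
tool_rot: [[-0.0, 1.0, -0.002], [1.0, 0.0, -0.0], [-0.0, -0.002, -1.0]]
ft_force: [0.4, -0.9, -0.0]
grip_width: 0.0749
gripper_force: 0.0
```

move_arm([
  [0,0,0,9.6,-6.7,6,0.76],
  [0,0,0,9.6,-6.7,6,0.76],
  [0,0,0,9.6,-6.7,6,0.76],
  [0,0,0,9.6,-6.7,6,0.76],
  [0,0,0,9.6,-6.7,6,0.76],
])

```text
time_s: 35.5
position: [0.4553, 0.2888, 0.1094]
tool_rot: [[0.002, 1.0, -0.001], [1.0, -0.002, -0.001], [-0.001, -0.001, -1.0]]
ft_force: [-0.6, 0.2, -0.1]
grip_width: 0.075
gripper_force: 0.0
```

move_arm([
  [0,0,0,0,0,3,0.76],
  [0,0,0,0,0,5,0.76],
  [0,0,0,0,0,5.5,0.76],
  [0,0,0,0,0,5.5,0.76],
])

```text
time_s: 35.9
position: [0.4555, 0.2885, 0.0548]
tool_rot: [[0.003, 1.0, -0.0], [1.0, -0.003, -0.0], [-0.0, -0.0, -1.0]]
ft_force: [0.6, 0.1, -0.2]
grip_width: 0.075
gripper_force: 0.0
```

move_arm([
  [0,0,0,0,0,1,0.76],
  [0,0,0,0,0,2,0.76],
  [0,0,0,0,0,3,0.76],
  [0,0,0,0,0,3.4,0.76],
  [0,0,0,0,0,3.4,0.76],
])

```text
time_s: 36.4
position: [0.4542, 0.2894, 0.0201]
tool_rot: [[0.002, 1.0, -0.001], [1.0, -0.002, -0.0], [-0.0, -0.001, -1.0]]
ft_force: [-0.1, 0.8, 0.4]
grip_width: 0.0754
gripper_force: 0.0
```

move_arm([
  [0,0,0,0,0,0,-0.1],
  [0,0,0,0,0,0,-0.1],
  [0,0,0,0,0,0,-0.1],
  [0,0,0,0,0,0,-0.1],
  [0,0,0,0,0,0,-0.1],
], squeeze=35)

```text
time_s: 36.9
position: [0.4548, 0.2896, 0.0214]
tool_rot: [[0.002, 1.0, 0.001], [1.0, -0.002, 0.0], [0.0, 0.001, -1.0]]
ft_force: [-0.1, -1.1, 5.8]
grip_width: 0.0465
gripper_force: 36.2
```

move_arm([
  [0,0,0,0,0,-3,-0.1],
  [0,0,0,0,0,-7,-0.1],
  [0,0,0,0,0,-11,-0.1],
  [0,0,0,0,0,-13,-0.1],
  [0,0,0,0,0,-13,-0.1],
])

```text
time_s: 37.4
position: [0.4555, 0.2899, 0.1534]
tool_rot: [[0.002, 1.0, 0.005], [1.0, -0.002, 0.002], [0.002, 0.005, -1.0]]
ft_force: [1.2, 0.0, -1.5]
grip_width: 0.0468
gripper_force: 36.7
```

move_arm([
  [0,0,0,-3.5,2,0,-0.1],
  [0,0,0,-7,4,0,-0.1],
  [0,0,0,-10.5,6,0,-0.1],
  [0,0,0,-14,8,0,-0.1],
  [0,0,0,-14,8,0,-0.1],
])

```text
time_s: 37.9
position: [0.5358, 0.1454, 0.1488]
tool_rot: [[0.006, 1.0, -0.002], [1.0, -0.006, -0.001], [-0.001, -0.002, -1.0]]
ft_force: [0.1, -0.8, -0.9]
grip_width: 0.0468
gripper_force: 36.7
```

move_arm([
  [0,0,0,-3.5,2,0,-0.1],
  [0,0,0,-7,4,0,-0.1],
  [0,0,0,-10.5,6,0,-0.1],
  [0,0,0,-13.6,7.7,0,-0.1],
  [0,0,0,-13.6,7.7,0,-0.1],
])

```text
time_s: 38.4
position: [0.612, 0.01, 0.1486]
tool_rot: [[0.006, 1.0, -0.002], [1.0, -0.006, -0.0], [-0.0, -0.002, -1.0]]
ft_force: [-0.0, 0.7, -0.9]
grip_width: 0.0464
gripper_force: 36.8
```

move_arm([
  [0,0,0,0,0,0,-0.1],
  [0,0,0,0,0,2.5,-0.1],
  [0,0,0,0,0,5,-0.1],
  [0,0,0,0,0,6,-0.1],
  [0,0,0,0,0,6,-0.1],
])

```text
time_s: 38.9
position: [0.6099, 0.0143, 0.0893]
tool_rot: [[0.001, 1.0, -0.004], [1.0, -0.001, 0.001], [0.001, -0.004, -1.0]]
ft_force: [0.3, -0.2, -1.4]
grip_width: 0.0465
gripper_force: 36.8
```

move_arm([
  [0,0,0,0,0,0,-0.1],
  [0,0,0,0,0,0,-0.1],
])

```text
time_s: 39.1
position: [0.6116, 0.0134, 0.0921]
tool_rot: [[0.001, 1.0, 0.002], [1.0, -0.001, -0.0], [-0.0, 0.002, -1.0]]
ft_force: [-0.0, 0.6, -1.5]
grip_width: 0.047
gripper_force: 36.8
```

move_arm([
  [0,0,0,0,0,0.4,-0.1],
  [0,0,0,0,0,0.7,-0.1],
  [0,0,0,0,0,0.9,-0.1],
  [0,0,0,0,0,1.0,-0.1],
  [0,0,0,0,0,1.0,-0.1],
])

```text
time_s: 39.6
position: [0.611, 0.0131, 0.0807]
tool_rot: [[0.002, 1.0, -0.0], [1.0, -0.002, 0.0], [0.0, -0.0, -1.0]]
ft_force: [0.5, 0.3, -0.3]
grip_width: 0.0467
gripper_force: 36.9
```

move_arm([
  [0,0,0,0,0,0.06,-0.1],
  [0,0,0,0,0,0.06,-0.1],
])

```text
time_s: 39.8
position: [0.6111, 0.013, 0.0805]
tool_rot: [[0.002, 1.0, 0.0], [1.0, -0.002, -0.0], [-0.0, 0.0, -1.0]]
ft_force: [-0.8, -0.2, 1.2]
grip_width: 0.0464
gripper_force: 37.0
```

move_arm([
  [0,0,0,0,0,0.04,-0.1],
  [0,0,0,0,0,0.04,0.41],
  [0,0,0,0,0,0.04,0.41],
  [0,0,0,0,0,0.04,0.41],
  [0,0,0,0,0,0.04,0.41],
])

```text
time_s: 40.3
position: [0.6111, 0.0132, 0.0797]
tool_rot: [[0.002, 1.0, -0.0], [1.0, -0.002, 0.0], [0.0, -0.0, -1.0]]
ft_force: [-0.3, -1.1, -0.2]
grip_width: 0.0603
gripper_force: 0.0
```

move_arm([
  [0,0,0,0,0,-1,0.41],
  [0,0,0,0,0,-5,0.41],
  [0,0,0,0,0,-9,0.76],
  [0,0,0,0,0,-9,0.76],
])

```text
time_s: 40.7
position: [0.6133, 0.0129, 0.1763]
tool_rot: [[0.002, 1.0, 0.011], [1.0, -0.002, -0.002], [-0.002, 0.011, -1.0]]
ft_force: [-0.1, -0.3, 0.5]
grip_width: 0.0752
gripper_force: 0.0
```

move_arm([
  [0,0,0,17,-5,0,0.76],
  [0,0,0,17,-5,0,0.76],
  [0,0,0,17,-5,0,0.76],
  [0,0,0,17,-5,0,0.76],
  [0,0,0,17,-5,0,0.76],
])

```text
time_s: 41.2
position: [0.56, 0.1865, 0.1701]
tool_rot: [[-0.003, 1.0, -0.0], [1.0, 0.003, 0.001], [0.001, -0.0, -1.0]]
ft_force: [0.2, -0.8, -0.4]
grip_width: 0.0755
gripper_force: 0.0
```

move_arm([
  [0,0,0,15.8,-4.9,6,0.76],
  [0,0,0,15.8,-4.9,6,0.76],
  [0,0,0,15.8,-4.9,6,0.76],
  [0,0,0,15.8,-4.9,6,0.76],
  [0,0,0,15.8,-4.9,6,0.76],
])

```text
time_s: 41.7
position: [0.5112, 0.3431, 0.1083]
tool_rot: [[-0.001, 1.0, -0.003], [1.0, 0.001, -0.001], [-0.001, -0.003, -1.0]]
ft_force: [0.4, -0.7, -0.3]
grip_width: 0.0751
gripper_force: 0.0
```

move_arm([
  [0,0,0,0,0,3,0.76],
  [0,0,0,0,0,5,0.76],
  [0,0,0,0,0,5.5,0.76],
  [0,0,0,0,0,5.5,0.76],
])

```text
time_s: 42.1
position: [0.5133, 0.3402, 0.0549]
tool_rot: [[0.003, 1.0, -0.0], [1.0, -0.003, -0.0], [-0.0, -0.0, -1.0]]
ft_force: [0.3, 1.1, 0.6]
grip_width: 0.0751
gripper_force: 0.0
```

Run:
```python
from h import *
np.set_printoptions(precision=4,suppress=True)
print(env.observe()['position'])
T=env.get_image('top');S=env.get_image('side')
for p in (T,S):
  print([(np.round(x['pixel'],1),round(x['conf'],2),np.round(atz(p,x['pixel'],.004),3)[:2],np.round(atz(p,x['pixel'],.063),3)[:2]) for x in env.tip_of('tin1',p)])
```

```text
[0.5133 0.3402 0.0549]
[(array([300.4, 192.1]), 0.8, array([0.625, 0.028]), array([0.617, 0.024])), (array([180.9, 268. ]), 0.66, array([0.402, 0.361]), array([0.407, 0.338])), (array([187.5, 226.8]), 0.66, array([0.519, 0.348]), array([0.517, 0.326]))]
[(array([251.5, 162.6]), 0.61, array([0.405, 0.35 ]), array([0.397, 0.279])), (array([329., 185.]), 0.59, array([0.635, 0.138]), array([0.614, 0.08 ])), (array([282.3, 158.9]), 0.55, array([0.519, 0.331]), array([0.504, 0.262])), (array([337.3, 210.4]), 0.51, array([0.619, 0.014]), array([ 0.598, -0.037])), (array([334.9, 200.3]), 0.49, array([0.628, 0.06 ]), array([0.607, 0.007]))]
```

move_arm([
  [0,0,0,0,0.2,1,0.76],
  [0,0,0,0,0.2,2,0.76],
  [0,0,0,0,0.2,3,0.76],
  [0,0,0,0,0.2,3.4,0.76],
  [0,0,0,0,0.2,3.4,0.76],
])

```text
time_s: 42.8
position: [0.5142, 0.3412, 0.0198]
tool_rot: [[0.002, 1.0, -0.002], [1.0, -0.002, -0.001], [-0.001, -0.002, -1.0]]
ft_force: [-0.2, 0.7, -0.7]
grip_width: 0.075
gripper_force: 0.0
```

move_arm([
  [0,0,0,0,0,0,-0.1],
  [0,0,0,0,0,0,-0.1],
  [0,0,0,0,0,0,-0.1],
  [0,0,0,0,0,0,-0.1],
  [0,0,0,0,0,0,-0.1],
], squeeze=35)

```text
time_s: 43.3
position: [0.515, 0.3415, 0.0215]
tool_rot: [[0.002, 1.0, 0.001], [1.0, -0.002, 0.0], [0.0, 0.001, -1.0]]
ft_force: [-0.2, -0.8, 5.1]
grip_width: 0.0463
gripper_force: 36.2
```

move_arm([
  [0,0,0,0,0,-3,-0.1],
  [0,0,0,0,0,-7,-0.1],
  [0,0,0,0,0,-11,-0.1],
  [0,0,0,0,0,-13,-0.1],
  [0,0,0,0,0,-13,-0.1],
])

```text
time_s: 43.8
position: [0.5155, 0.3418, 0.1536]
tool_rot: [[0.002, 1.0, 0.005], [1.0, -0.002, 0.002], [0.002, 0.005, -1.0]]
ft_force: [0.2, 0.2, -1.0]
grip_width: 0.0465
gripper_force: 36.4
```

move_arm([
  [0,0,0,-4.5,0.5,0,-0.1],
  [0,0,0,-9,1,0,-0.1],
  [0,0,0,-13.5,2,0,-0.1],
  [0,0,0,-17,2.5,0,-0.1],
  [0,0,0,-20,3,0,-0.1],
])

```text
time_s: 44.3
position: [0.5436, 0.1392, 0.1489]
tool_rot: [[0.003, 1.0, -0.003], [1.0, -0.003, -0.0], [-0.0, -0.003, -1.0]]
ft_force: [0.6, 0.9, -0.5]
grip_width: 0.0461
gripper_force: 36.5
```

move_arm([
  [0,0,0,-4,1,0,-0.1],
  [0,0,0,-8.5,2.5,0,-0.1],
  [0,0,0,-13,4,0,-0.1],
  [0,0,0,-17,5.5,0,-0.1],
  [0,0,0,-18.8,6.6,0,-0.1],
])

```text
time_s: 44.8
position: [0.6098, -0.0503, 0.1485]
tool_rot: [[0.005, 1.0, -0.003], [1.0, -0.005, 0.0], [0.0, -0.003, -1.0]]
ft_force: [0.0, 0.6, -1.3]
grip_width: 0.0464
gripper_force: 36.5
```

move_arm([
  [0,0,0,0,0,0,-0.1],
  [0,0,0,0,0,2.5,-0.1],
  [0,0,0,0,0,5,-0.1],
  [0,0,0,0,0,6,-0.1],
  [0,0,0,0,0,6,-0.1],
])

```text
time_s: 45.3
position: [0.6088, -0.0459, 0.0889]
tool_rot: [[0.001, 1.0, -0.004], [1.0, -0.001, 0.001], [0.001, -0.004, -1.0]]
ft_force: [1.0, 0.3, -0.9]
grip_width: 0.0465
gripper_force: 36.5
```

move_arm([
  [0,0,0,0,0,0,-0.1],
  [0,0,0,0,0,0,-0.1],
  [0,0,0,0,0,0,-0.1],
])

```text
time_s: 45.6
position: [0.6103, -0.0468, 0.0918]
tool_rot: [[0.002, 1.0, 0.002], [1.0, -0.002, -0.0], [-0.0, 0.002, -1.0]]
ft_force: [0.3, 0.1, -1.5]
grip_width: 0.0466
gripper_force: 36.5
```

move_arm([
  [0,0,0,0,0.1,0.4,-0.1],
  [0,0,0,0,0.1,0.7,-0.1],
  [0,0,0,0,0.1,0.9,-0.1],
  [0,0,0,0,0.1,1.0,-0.1],
  [0,0,0,0,0.1,1.0,-0.1],
])

```text
time_s: 46.1
position: [0.6109, -0.0469, 0.0806]
tool_rot: [[0.002, 1.0, -0.0], [1.0, -0.002, 0.0], [0.0, -0.0, -1.0]]
ft_force: [-0.1, -0.6, -1.4]
grip_width: 0.0466
gripper_force: 36.5
```

move_arm([
  [0,0,0,0,0,0.07,-0.1],
  [0,0,0,0,0,0.07,-0.1],
])

```text
time_s: 46.3
position: [0.611, -0.0469, 0.0802]
tool_rot: [[0.002, 1.0, 0.0], [1.0, -0.002, -0.0], [-0.0, 0.0, -1.0]]
ft_force: [1.2, -0.5, -0.7]
grip_width: 0.0466
gripper_force: 36.6
```

move_arm([
  [0,0,0,0,0,0.08,-0.1],
  [0,0,0,0,0,0.08,-0.1],
  [0,0,0,0,0,0.08,-0.1],
])

```text
time_s: 46.6
position: [0.6111, -0.047, 0.0801]
tool_rot: [[0.002, 1.0, 0.001], [1.0, -0.002, -0.001], [-0.001, 0.001, -1.0]]
ft_force: [-3.4, -0.6, 5.4]
grip_width: 0.0465
gripper_force: 37.2
```

move_arm([
  [0,0,0,0,0,0,0.41],
  [0,0,0,0,0,0,0.41],
  [0,0,0,0,0,0,0.41],
  [0,0,0,0,0,0,0.41],
])

```text
time_s: 47.0
position: [0.6109, -0.0468, 0.0792]
tool_rot: [[0.002, 1.0, -0.0], [1.0, -0.002, 0.0], [0.0, -0.0, -1.0]]
ft_force: [-0.8, 0.3, -0.1]
grip_width: 0.0602
gripper_force: 0.0
```

move_arm([
  [0,0,0,0,0,-1,0.41],
  [0,0,0,0,0,-5,0.41],
  [0,0,0,0,0,-9,0.76],
  [0,0,0,0,0,-9,0.76],
])

```text
time_s: 47.4
position: [0.6131, -0.0473, 0.1758]
tool_rot: [[0.002, 1.0, 0.011], [1.0, -0.002, -0.003], [-0.003, 0.011, -1.0]]
ft_force: [-0.1, -0.3, 0.4]
grip_width: 0.0752
gripper_force: 0.0
```

move_arm([
  [0,0,0,20,-12,0,0.76],
  [0,0,0,20,-12,0,0.76],
  [0,0,0,20,-12,0,0.76],
  [0,0,0,20,-12,0,0.76],
  [0,0,0,20,-12,0,0.76],
])

```text
time_s: 47.9
position: [0.4893, 0.1556, 0.1697]
tool_rot: [[0.0, 1.0, -0.0], [1.0, -0.0, 0.0], [0.0, -0.0, -1.0]]
ft_force: [0.0, 1.1, 0.2]
grip_width: 0.0751
gripper_force: 0.0
```

move_arm([
  [0,0,0,19.6,-9.4,6,0.76],
  [0,0,0,19.6,-9.4,6,0.76],
  [0,0,0,19.6,-9.4,6,0.76],
  [0,0,0,19.6,-9.4,6,0.76],
  [0,0,0,19.6,-9.4,6,0.76],
])

```text
time_s: 48.4
position: [0.3953, 0.352, 0.1085]
tool_rot: [[-0.001, 1.0, -0.001], [1.0, 0.001, -0.0], [-0.0, -0.001, -1.0]]
ft_force: [-0.0, -0.3, 0.1]
grip_width: 0.0754
gripper_force: 0.0
```

move_arm([
  [0,0,0,0,0,3,0.76],
  [0,0,0,0,0,5,0.76],
  [0,0,0,0,0,5.5,0.76],
  [0,0,0,0,0,5.5,0.76],
])

```text
time_s: 48.8
position: [0.3976, 0.3494, 0.0542]
tool_rot: [[0.002, 1.0, -0.001], [1.0, -0.002, -0.0], [-0.0, -0.001, -1.0]]
ft_force: [-1.0, 0.5, -0.1]
grip_width: 0.0753
gripper_force: 0.0
```

move_arm([
  [0,0,0,0,0.1,1,0.76],
  [0,0,0,0,0.1,2,0.76],
  [0,0,0,0,0.1,3,0.76],
  [0,0,0,0,0.1,3.3,0.76],
  [0,0,0,0,0.1,3.3,0.76],
])

```text
time_s: 49.3
position: [0.3985, 0.3494, 0.0208]
tool_rot: [[0.002, 1.0, -0.001], [1.0, -0.002, -0.001], [-0.001, -0.001, -1.0]]
ft_force: [-0.0, -0.6, -0.2]
grip_width: 0.0751
gripper_force: 0.0
```

move_arm([
  [0,0,0,0,0,0,-0.1],
  [0,0,0,0,0,0,-0.1],
  [0,0,0,0,0,0,-0.1],
  [0,0,0,0,0,0,-0.1],
  [0,0,0,0,0,0,-0.1],
], squeeze=35)

```text
time_s: 49.8
position: [0.3987, 0.3496, 0.0219]
tool_rot: [[0.002, 1.0, 0.001], [1.0, -0.002, 0.0], [0.0, 0.001, -1.0]]
ft_force: [-2.2, -0.3, 5.8]
grip_width: 0.0466
gripper_force: 35.8
```

move_arm([
  [0,0,0,0,0,-3,-0.1],
  [0,0,0,0,0,-7,-0.1],
  [0,0,0,0,0,-11,-0.1],
  [0,0,0,0,0,-13,-0.1],
  [0,0,0,0,0,-13,-0.1],
])

```text
time_s: 50.3
position: [0.3996, 0.3501, 0.154]
tool_rot: [[0.002, 1.0, 0.005], [1.0, -0.002, 0.003], [0.003, 0.005, -1.0]]
ft_force: [-0.0, -0.1, -1.8]
grip_width: 0.0466
gripper_force: 36.6
```

move_arm([
  [0,0,0,-4.5,1,0,-0.1],
  [0,0,0,-9,2,0,-0.1],
  [0,0,0,-13,3,0,-0.1],
  [0,0,0,-17,4,0,-0.1],
  [0,0,0,-18,4,0,-0.1],
])

```text
time_s: 50.8
position: [0.4386, 0.1664, 0.1499]
tool_rot: [[0.005, 1.0, -0.002], [1.0, -0.005, -0.001], [-0.001, -0.002, -1.0]]
ft_force: [-0.7, -0.2, -1.0]
grip_width: 0.0465
gripper_force: 36.6
```

move_arm([
  [0,0,0,-3.5,2,0,-0.1],
  [0,0,0,-7,4,0,-0.1],
  [0,0,0,-10.5,6,0,-0.1],
  [0,0,0,-14,8,0,-0.1],
  [0,0,0,-14,8,0,-0.1],
])

```text
time_s: 51.3
position: [0.5197, 0.0262, 0.1498]
tool_rot: [[0.006, 1.0, -0.001], [1.0, -0.006, -0.001], [-0.001, -0.001, -1.0]]
ft_force: [-0.2, 1.2, -1.9]
grip_width: 0.0465
gripper_force: 36.6
```

move_arm([
  [0,0,0,-3.5,2,0,-0.1],
  [0,0,0,-7,4.5,0,-0.1],
  [0,0,0,-10.5,7,0,-0.1],
  [0,0,0,-13.6,9.2,0,-0.1],
  [0,0,0,-13.6,9.2,0,-0.1],
])

```text
time_s: 51.8
position: [0.6112, -0.1095, 0.1491]
tool_rot: [[0.005, 1.0, -0.001], [1.0, -0.005, 0.0], [0.0, -0.001, -1.0]]
ft_force: [0.2, 0.2, -0.9]
grip_width: 0.0468
gripper_force: 36.7
```

move_arm([
  [0,0,0,0,0,0,-0.1],
  [0,0,0,0,0,2.5,-0.1],
  [0,0,0,0,0,5,-0.1],
  [0,0,0,0,0,6,-0.1],
  [0,0,0,0,0,6,-0.1],
])

```text
time_s: 52.3
position: [0.6089, -0.1054, 0.09]
tool_rot: [[0.001, 1.0, -0.003], [1.0, -0.001, 0.001], [0.001, -0.003, -1.0]]
ft_force: [-0.2, 0.4, -1.5]
grip_width: 0.0461
gripper_force: 36.7
```

move_arm([
  [0,0,0,0,0,0,-0.1],
  [0,0,0,0,0,0,-0.1],
  [0,0,0,0,0,0,-0.1],
])

```text
time_s: 52.6
position: [0.6102, -0.1069, 0.0924]
tool_rot: [[0.002, 1.0, 0.002], [1.0, -0.002, -0.001], [-0.001, 0.002, -1.0]]
ft_force: [0.2, 0.2, -2.0]
grip_width: 0.0465
gripper_force: 36.7
```

move_arm([
  [0,0,0,0,0.1,0.4,-0.1],
  [0,0,0,0,0.1,0.7,-0.1],
  [0,0,0,0,0.1,0.9,-0.1],
  [0,0,0,0,0.1,1.05,-0.1],
  [0,0,0,0,0.1,1.05,-0.1],
])

```text
time_s: 53.1
position: [0.6108, -0.1069, 0.0806]
tool_rot: [[0.002, 1.0, -0.0], [1.0, -0.002, 0.0], [0.0, -0.0, -1.0]]
ft_force: [0.5, -0.3, -2.2]
grip_width: 0.0464
gripper_force: 36.8
```

move_arm([
  [0,0,0,0,0,0.07,-0.1],
  [0,0,0,0,0,0.07,-0.1],
])

```text
time_s: 53.3
position: [0.6109, -0.107, 0.0803]
tool_rot: [[0.002, 1.0, 0.0], [1.0, -0.002, -0.0], [-0.0, 0.0, -1.0]]
ft_force: [-0.3, -0.3, -0.4]
grip_width: 0.0465
gripper_force: 36.9
```

move_arm([
  [0,0,0,0,0,0.06,-0.1],
  [0,0,0,0,0,0.06,-0.1],
  [0,0,0,0,0,0.06,-0.1],
])

```text
time_s: 53.6
position: [0.6109, -0.107, 0.0802]
tool_rot: [[0.002, 1.0, 0.001], [1.0, -0.002, -0.001], [-0.001, 0.001, -1.0]]
ft_force: [-3.0, -1.2, 5.9]
grip_width: 0.0466
gripper_force: 37.3
```

move_arm([
  [0,0,0,0,0,0,0.41],
  [0,0,0,0,0,0,0.41],
  [0,0,0,0,0,0,0.41],
  [0,0,0,0,0,0,0.41],
])

```text
time_s: 54.0
position: [0.6108, -0.1068, 0.0794]
tool_rot: [[0.002, 1.0, -0.0], [1.0, -0.002, 0.0], [0.0, -0.0, -1.0]]
ft_force: [0.3, -0.1, -0.4]
grip_width: 0.0601
gripper_force: 0.0
```

move_arm([
  [0,0,0,0,0,-1,0.41],
  [0,0,0,0,0,-5,0.41],
  [0,0,0,0,0,-10,0.41],
  [0,0,0,0,0,-10,0.41],
])

```text
time_s: 54.4
position: [0.6133, -0.1076, 0.1873]
tool_rot: [[0.002, 1.0, 0.013], [1.0, -0.002, -0.005], [-0.005, 0.013, -1.0]]
ft_force: [0.4, 0.2, -0.9]
grip_width: 0.0603
gripper_force: 0.0
```

move_arm([
  [0,0,0,0,-20,0,0.41],
  [0,0,0,0,-20,0,0.41],
  [0,0,0,0,-20,0,0.41],
  [0,0,0,0,-20,0,0.41],
  [0,0,0,0,-20,0,0.41],
])

```text
time_s: 54.9
position: [0.4055, -0.1048, 0.1794]
tool_rot: [[0.003, 1.0, -0.004], [1.0, -0.003, 0.002], [0.002, -0.004, -1.0]]
ft_force: [0.3, -0.5, 0.4]
grip_width: 0.0602
gripper_force: 0.0
```

Run:
```python
from h import *
s=env.observe();print(s['time_s'],s['position'])
T=env.get_image('top');S=env.get_image('side')
f=lambda im,r0,r1,c0,c1,k:cv2.convertScaleAbs(cv2.resize(im[r0:r1,c0:c1],None,fx=k,fy=k,interpolation=cv2.INTER_CUBIC),alpha=1.4)[:,:,::-1]
a=f(S['color'],140,270,290,420,3);b=f(T['color'],150,280,170,310+0,3)
b=f(T['color'],120,250,225,362,3)
cv2.imwrite('pics/s7.png',np.hstack([a,b]))
```

```text
54.9 [ 0.40548165 -0.10482494  0.17935403]
```

View pics/s7.png

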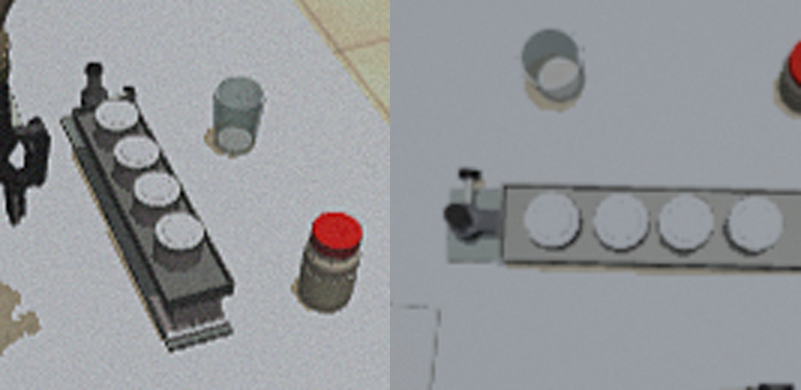

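```bash
python3 -c "
from rig import env
print(env.close_job())"
```

```text
the job is handed in; nothing more can be done
None
```

The job is handed in, about 55 s in: the shelf lies on the ledge and a 6 + 34 mm pile (about 0.3° off level by touch), with all four tins that were present upright in one row along its middle, 7–12 mm apart, and the jar, beaker and spatula untouched by the robot.

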